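# Clamp a gas cartridge with the hand crank

## Robot

A 7-joint arm with a two-finger parallel gripper is mounted at the origin on the work surface. World frame = base frame: x ahead of the robot, y to its left, z up, the work surface at z = 0. Lengths are in m, angles in rad, forces in N, time in s.
With the tool pointing down it reaches from about 0.4 to 0.85 m from the base axis. Payload 4.5 kg.
Tool frame: the origin (TCP) lies between the finger pads; the fingertips stand 19 mm ahead of it and the grasp point (between the pads) is the TCP (r.nose_length is the distance from the TCP to the fingertips, in m); z points along the fingers, x is the direction in which the jaws open and shut, and the axes are right-handed (so a half turn about z gives the same grasp; the last joint's range is limited). The gripper opens to 88 mm and grips with 3 to 60 N. Pads are 18 mm wide; open, the fingers measure 123 mm over their backs; the gripper's body (75 mm by 187 mm) begins 45 mm behind the grasp point.
Start: joints at [1.384, 0.689, -0.195, 1.565, 0.157, 0.902, -0.215], TCP at [0.137, -0.61, 0.258] pointing down, gripper open.
Joint ranges: [-3.01, 3.01], [-0.46, 2.08], [-1.47, 1.51], [0.13, 2.56], [-1, 4.14], [0.04, 2.09], [-2.66, 2.66]. Speed limits (rad/s): [2.57, 2.57, 3.14, 3.14, 3.14, 3.14, 3.14].

## Interface

Orientations are given as a unit quaternion [x, y, z, w].
In Python, from plant import get_state, vision, r gives the robot as it stands.
- The arm moves only by the tool play_rows, never from a script. Its argument "deltas" is a list that holds one entry, the list of rows, each a list of 7 numbers: the gripper command: -1 is fully open, 1 is shut, values between are in proportion, then the shift along the tool's x, y, z normalised to -1 to 1, where 1 is 300 mm, then the turn, a rotation vector about the tool's x, y, z normalised to -1 to 1, where 1 is pi rad. A call has 1 to 5 rows; each row is the pose to reach, as a shift and turn from the pose measured when the call began, along the tool's axes at that moment, turning the shorter way round; what a row does not reach only later rows make up. A row lasts 1/8 s, in which the tool goes at most 62.5 mm and 10.7 degrees, less where a joint would pass 70% of its speed; a pose out of reach is approached as far as the arm can. A call with a number of a shift or a turn outside -1 to 1 is refused whole. A call with a gripper value outside its range is refused whole. The fingers move at their own pace and stop on an object; "force" is the grip in N (left out, the last holds). Time passes only in rows, so rows that repeat a pose let the fingers close. It gives the time, the measured TCP pose, the force and the opening at its end, in the units of the state.
- get_state(): the state, without advancing time (a new reading comes with each control period).
- vision.snapshot(name): name is "scene" or "top" or "wrist"; returns the picture (480x640x3 uint8, red, green, blue); there is no depth.
- vision.camera_model(name): a dict with "vfov" (degrees; the focal length in pixels is half the picture's height over the tangent of half this angle, whatever the lens; pixels are square), "cx", "cy" (the principal point, pixels), "k1" (the pictures are not rectified: a ray, as slopes to the right and down, at radius r is drawn at 1 + k1 r^2 times it, then the intrinsics apply), "world_to_cam" (4x4, takes a point from world to camera coordinates). Camera axes: x right, y up, looking along -z (the intrinsics and any distortion apply to the point x, -y, -z); pixel columns grow to the right and rows downward; lengths in m; the calibration is good to about 2 mm. A picture is of the moment at which its call begins: read the wrist's pose just before it. camera_model takes no time and is no camera call; for the wrist camera it gives the pose at the moment of the call.
- r.finish_job(): hands the job in, once; it reports no verdict.
The state is a dict: "clock": time; "q": joint angles; "qd": joint speeds; "joint_torque": joint torques, N m; "tool_pos": TCP position; "eef_rot": TCP orientation; "contact_force": force on the tool from outside, world axes, zero at the start; "moment": the same for the moment, N m; "opening": opening from 0.0 (shut) to 1.0 (fully open).
Only numpy, scipy, OpenCV 4.12 (cv2) and the standard library are available. Lean on these libraries where they do the work, as an engineer would, in place of code of your own. Each camera call takes 0.05 s, during which the arm holds its last target.

## Task

Stand the larger of the two gas cartridges upright in the open crank clamp, let go of it, then take the crank by its loose grip sleeve and wind the clamp shut, keeping hold of the sleeve all the while the crank turns. Stop when the cartridge is firmly held against the V of the back jaw, at about 45 N (the thin-walled cartridge is ruined by 80 N), and let go of the handle, leaving it clamped; leave the slim cartridge, the extinguisher and the grease jar where they are.

Things in the scene. Friction and masses are not known exactly. Their poses are not given: they have to be found in the camera images.
- cartridge: the larger gas cartridge, bare metal, loose, standing upright: a plain cylinder 44 mm in diameter and 110 mm tall, then a sloping shoulder and a neck 20 mm in diameter with a brass collar 26 mm in diameter, 145 mm tall in all; about 0.45 kg. Origin: centre of its underside, z up along its axis.
- nest (a point): point on the clamp's flat base plate, 12 mm above the bench, where the cartridge's axis stands when pressed home in the V. Axes are the clamp's: y along the slide from back jaw to crank, z up. The cartridge may be set down with its axis from the nest to 25 mm towards +y, within 10 mm of the slide's line; the pad pushes it home. Jaws and pad reach at most 46 mm above this point.
- back_jaw: fixed steel jaw of the clamp, 100 mm wide, 46 mm tall, with a shallow V (120 degrees between its two flats) that opens towards the pad and the crank. Its origin is the nest point, and its axes are the clamp's.
- crank_axis (a point): point on the vertical axis of the crank, 155 mm above the bench: near mid-length of the sleeve. The crank sits on top of the grey gearbox (100 x 105 mm, 90 mm tall) at the other end of the clamp. Axes as nest; it lies 210 mm from the nest along the clamp's +y.
- crank (a joint): angle of the crank, rad; 0 fully open, crank arm along the clamp's -x; grows clockwise seen from above (a quarter turn on, the arm points along +y) as the clamp closes; at most 10.5; starts between 0 and 2. Friction drags with a steady 0.65 N m (about 9 N at the sleeve) and keeps the clamp shut when released; each 10 N of clamping adds 1.3 N at the sleeve, so 45 N is felt as about 6 N more.
- sleeve: black grip sleeve standing upright on the end of the crank arm, 28 mm in diameter, 65 mm tall, its axis 70 mm from the crank axis; it spins freely on its pin, so a hand holding it from above need not turn while it goes round. Origin: centre of its lower end, 122 mm above the bench (crank arm 5 mm below; a 20 mm wide, 6 mm thick pin head lies just above its upper end).
- jaw: sliding jaw, 100 mm wide, moved 9 mm towards the nest per rad of crank. It carries a flat pad on stiff springs (20 N per mm), set forward by a screw anywhere in a 10 mm range that is not measured, so the pad meets a cartridge standing home at some crank angle between 7.2 and 8.4 rad; from there clamping grows by about 180 N per rad (45 N after 0.25 rad). Origin: under the crank axis when fully open.
- slim_cartridge: smaller cartridge of the same make, 30 mm in diameter, 110 mm tall, standing; to be left alone. Origin: centre of its underside.
- extinguisher: small red extinguisher, 80 mm in diameter, 250 mm tall, standing; to be left alone. Origin: centre of its underside.
- grease_jar: jar 60 mm in diameter, 75 mm tall, standing; to be left alone. Origin: centre of its underside.

How it is judged:
By the outcome, as a careful person would: the job done as asked, in the order asked, and still so for the second after the job is handed in, with the robot touching nothing.
It also fails if it takes over 72 s, if anything falls off the work surface, if the arm or the gripper's body presses on something with over 40 N, if the wrist force passes 120 N, or if a joint passes its speed limit or range.

## Working session

There is one attempt and no reset: what is moved stays moved. The work goes in short steps, Python scripts to look and compute and a tool call to move; the robot and the scene stay as the last step left them, time stands still between calls to the robot, and variables do not carry over. Pictures are saved under pics/ and viewed, and the job is handed in when it is done.

Besides the shell and the picture viewer there is one more tool, called after "Request:" as name(argument=value, ...) on one line, values as JSON. play_rows: Moves the arm, as the interface text tells. Scaled input: -1 to 1 covers 300 mm each way for a shift and pi rad each way for a turn. Its arguments: {"type":"object","properties":{"deltas":{"type":"array"},"force":{"type":"number"}},"required":["deltas"]}

```bash
ls; mkdir -p pics; python3 - <<'E'
from plant import get_state, vision, r
import cv2
s=get_state(); print(s)
for n in ["scene","top","wrist"]:
    im=vision.snapshot(n); cv2.imwrite(f"pics/{n}0.png",im[:,:,::-1])
    print(n,vision.camera_model(n))
E
```

```text
pics
{'clock': 0.0, 'q': array([ 1.38377786,  0.68997498, -0.19451607,  1.5663532 ,  0.15730237,
        0.9025055 , -0.21508407]), 'qd': array([-0.00040985, -0.00058638, -0.00012157,  0.00083981,  0.00082468,
       -0.00146431,  0.00062494]), 'joint_torque': array([ 5.52604183e-05, -5.27564728e+01, -1.26677178e+00, -1.53426343e+01,
       -5.26132027e-02,  6.54437259e-03,  2.00512777e-04]), 'tool_pos': array([ 0.13671356, -0.60924355,  0.25691324]), 'eef_rot': array([ 7.80746200e-01, -6.24847594e-01, -7.62566216e-04, -5.22469660e-04]), 'contact_force': array([ 0.26646681,  0.40053236, -0.55805378]), 'moment': array([-0.02596842,  0.01709969, -0.00930695]), 'opening': 0.9996308491535029}
scene {'vfov': 53.11509153332404, 'cx': 312.312887637434, 'cy': 236.35252997956903, 'k1': 0.033172100006187075, 'world_to_cam': array([[ 0.36804683,  0.9297451 ,  0.01075122, -0.2144462 ],
       [-0.68638622,  0.26387494,  0.67767542,  0.2537969 ],
       [ 0.62722842, -0.25679578,  0.73528255, -1.63823782],
       [ 0.        ,  0.        ,  0.        ,  1.        ]])}
top {'vfov': 57.68215730542568, 'cx': 321.89411012879947, 'cy': 239.20282455185915, 'k1': 0.004592941967547645, 'world_to_cam': array([[ 0.0168872 , -0.99973041,  0.01593509, -0.00876397],
       [ 0.99036645,  0.01891549,  0.13717324, -0.51728294],
       [-0.13743768,  0.01346511,  0.99041889, -1.19192985],
       [ 0.        ,  0.        ,  0.        ,  1.        ]])}
wrist {'vfov': 65.66628894144628, 'cx': 318.437500197184, 'cy': 236.39872760197133, 'k1': -0.06015392978857308, 'world_to_cam': array([[ 0.21914464, -0.97569106, -0.00160855, -0.62420037],
       [ 0.92412266,  0.20809046, -0.32046166,  0.04360196],
       [ 0.3130063 ,  0.06874096,  0.94726012, -0.39163577],
       [ 0.        ,  0.        ,  0.        ,  1.        ]])}
```

View pics/scene0.png

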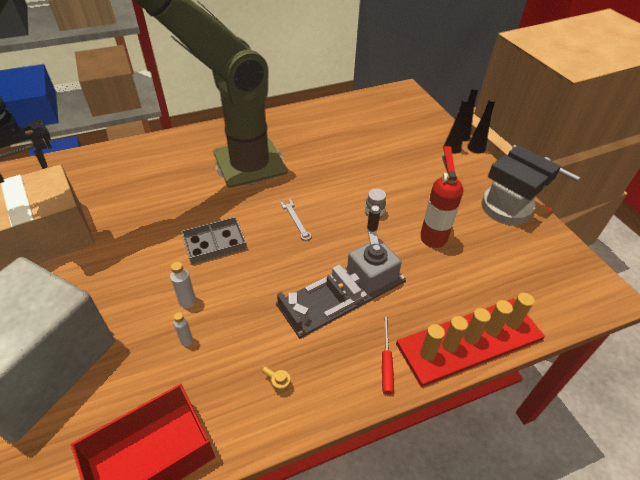

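View pics/top0.png

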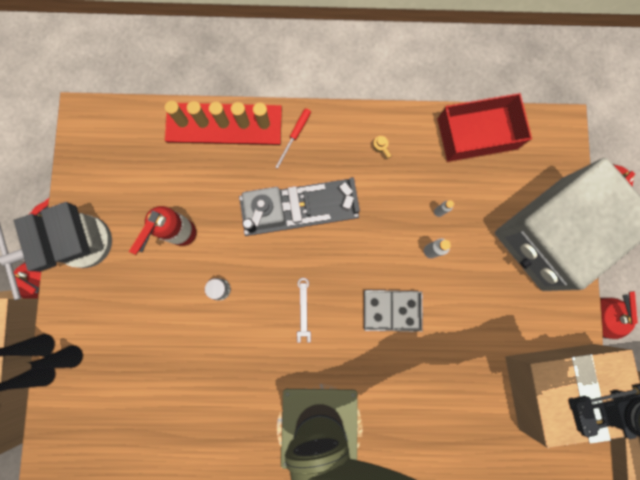

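View pics/wrist0.png

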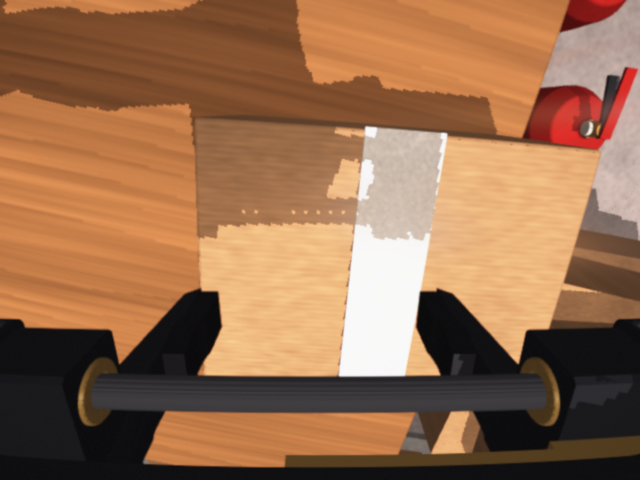

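```bash
cat > h.py <<'E'
import numpy as np, cv2
from plant import get_state, vision, r
from scipy.spatial.transform import Rotation as R
def K(m,h=480):
    f=h/2/np.tan(np.radians(m["vfov"])/2)
    return np.array([[f,0,m["cx"]],[0,f,m["cy"]],[0,0,1.]]),np.array([m["k1"],0,0,0.])
def ray(m,uv):
    k,d=K(m); p=cv2.undistortPoints(np.array([[uv]],float),k,d)[0,0]
    W=m["world_to_cam"]; dc=np.array([p[0],-p[1],-1.])
    return -W[:3,:3].T@W[:3,3], W[:3,:3].T@dc
def at_z(m,uv,z):
    o,d=ray(m,uv); return o+d*(z-o[2])/d[2]
def proj(m,P):
    k,d=K(m); W=m["world_to_cam"]; P=np.atleast_2d(P); c=P@W[:3,:3].T+W[:3,3]
    c=c*[1,-1,-1]
    return cv2.projectPoints(c.reshape(-1,1,3),np.zeros(3),np.zeros(3),k,d)[0][:,0]
def tri(ms,uvs):
    A=np.zeros((3,3));b=np.zeros(3);L=[]
    for m,u in zip(ms,uvs):
        o,d=ray(m,u); d=d/np.linalg.norm(d);P=np.eye(3)-np.outer(d,d);A+=P;b+=P@o;L.append((P,o))
    x=np.linalg.solve(A,b); return x,[np.linalg.norm(P@(x-o)) for P,o in L]
def row(target,quat=None):
    "needed shift (norm) and turn (norm) from current pose"
    s=get_state(); R0=R.from_quat(s["eef_rot"])
    d=R0.inv().apply(np.array(target)-s["tool_pos"])/0.3
    t=np.zeros(3) if quat is None else (R0.inv()*R.from_quat(quat)).as_rotvec()/np.pi
    return np.round(d,4),np.round(t,4)
E
python3 - <<'E'
import cv2
t=cv2.imread("pics/top0.png");s=cv2.imread("pics/scene0.png")
cv2.imwrite("pics/topc.png",cv2.resize(t[160:260,230:370],None,fx=5.6,fy=5.6,interpolation=cv2.INTER_CUBIC))
cv2.imwrite("pics/topd.png",cv2.resize(t[190:270,410:480],None,fx=7,fy=7,interpolation=cv2.INTER_CUBIC))
cv2.imwrite("pics/scc.png",cv2.resize(s[190:340,270:410],None,fx=4,fy=4,interpolation=cv2.INTER_CUBIC))
cv2.imwrite("pics/scd.png",cv2.resize(s[250:360,150:220],None,fx=5,fy=5,interpolation=cv2.INTER_CUBIC))
E
```

```text
(no output)
```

View pics/topc.png

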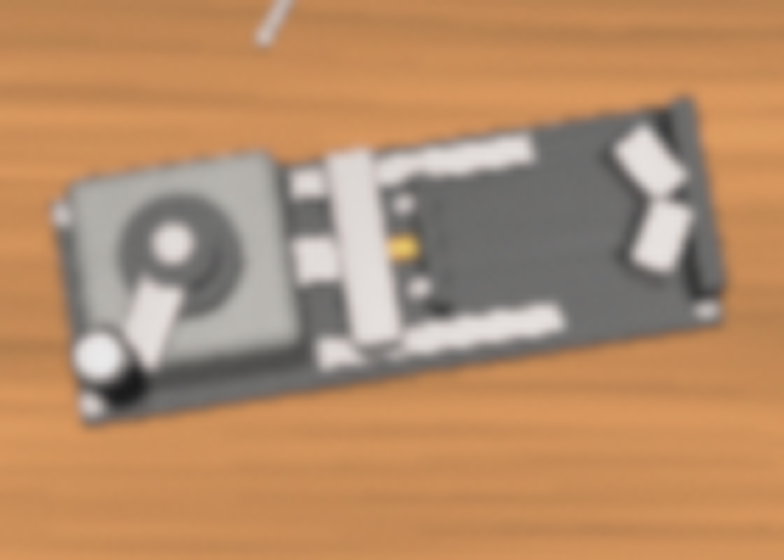

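View pics/topd.png

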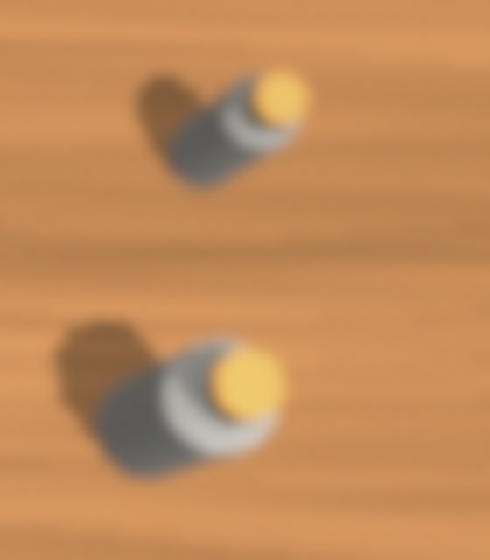

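View pics/scc.png

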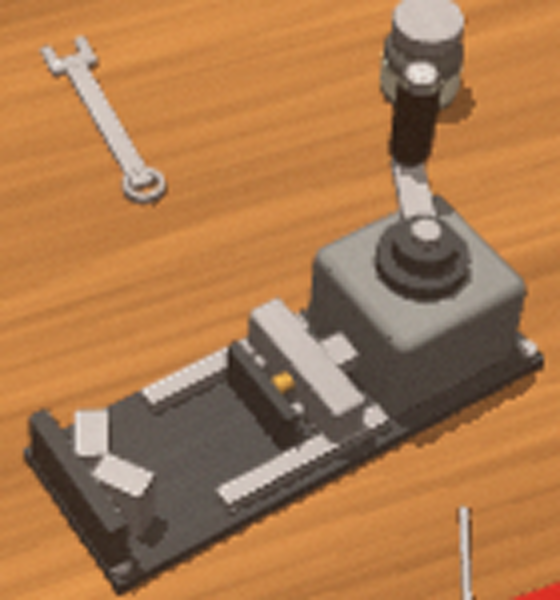

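View pics/scd.png

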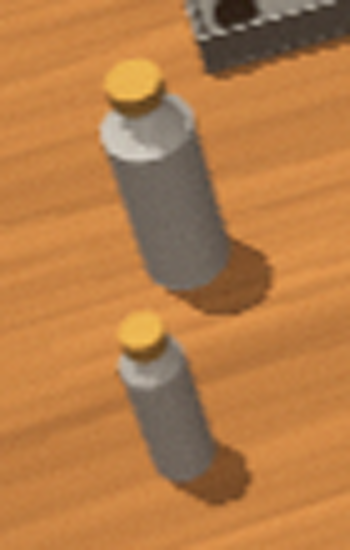

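```bash
cat > m1.py <<'E'
from h import *
mt=vision.camera_model("top");ms=vision.camera_model("scene")
def tc(x,y): return (230+(x+.5)/5.6-.5,160+(y+.5)/5.6-.5)
def td(x,y): return (410+(x+.5)/7-.5,190+(y+.5)/7-.5)
def sc(x,y): return (270+(x+.5)/4-.5,190+(y+.5)/4-.5)
def sd(x,y): return (150+(x+.5)/5-.5,250+(y+.5)/5-.5)
P=lambda n,v:print(n,np.round(v,4))
for n,a,b in [("brass",td(248,384),sd(134,74)),("slimbrass",td(281,97),sd(143,325)),("pin",tc(100,355),sc(421,73)),("bolt",tc(174,243),sc(426,230))]:
    x,e=tri([mt,ms],[a,b]);P(n,x);print(e)
P("brass145 top",at_z(mt,td(248,384),.145));P("sc",at_z(ms,sd(134,74),.145))
P("pin top",at_z(mt,tc(100,355),.193));P("sc",at_z(ms,sc(421,73),.193))
for n,p in [("bl",(88,425)),("tl",(52,203)),("br",(724,322))]: P(n,at_z(mt,tc(*p),.01))
for n,p in [("scL",(25,455)),("scB",(122,592)),("scR",(545,362))]: P(n,at_z(ms,sc(*p),.008))
for p in [(640,125),(616,147),(655,198),(685,178),(692,205),(670,274),(635,262),(657,199)]: P("jawblk",at_z(mt,tc(*p),.058))
for p in [(76,410),(108,410),(108,450),(78,455),(100,458),(154,476),(140,496),(95,477)]: P("jawblk sc",at_z(ms,sc(*p),.058))
E
python3 m1.py
```

```text
brass [ 0.4941 -0.3126  0.15  ]
[np.float64(0.000461238016288262), np.float64(0.00046123801628820916)]
slimbrass [ 0.6097 -0.3378  0.1147]
[np.float64(0.0009257017480706328), np.float64(0.0009257017480704891)]
pin [0.5318 0.1863 0.1971]
[np.float64(0.0006282799656314549), np.float64(0.0006282799656314738)]
bolt [0.598  0.165  0.1267]
[np.float64(0.0005902831202853572), np.float64(0.0005902831202852823)]
brass145 top [ 0.4947 -0.3146  0.145 ]
sc [ 0.4899 -0.3123  0.145 ]
pin top [0.5323 0.1863 0.193 ]
sc [0.5283 0.1893 0.193 ]
bl [0.5275 0.2203 0.01  ]
tl [0.6436 0.2437 0.01  ]
br [ 0.5877 -0.106   0.01  ]
scL [ 0.5891 -0.1035  0.008 ]
scB [ 0.7054 -0.0806  0.008 ]
scR [0.6436 0.2461 0.008 ]
jawblk [ 0.6785 -0.0584  0.058 ]
jawblk [ 0.6668 -0.0464  0.058 ]
jawblk [ 0.641  -0.0663  0.058 ]
jawblk [ 0.6516 -0.0812  0.058 ]
jawblk [ 0.6378 -0.0848  0.058 ]
jawblk [ 0.6023 -0.0741  0.058 ]
jawblk [ 0.6081 -0.0566  0.058 ]
jawblk [ 0.6405 -0.0673  0.058 ]
jawblk sc [ 0.6022 -0.072   0.058 ]
jawblk sc [ 0.6094 -0.0534  0.058 ]
jawblk sc [ 0.6377 -0.0639  0.058 ]
jawblk sc [ 0.6345 -0.0823  0.058 ]
jawblk sc [ 0.6414 -0.0705  0.058 ]
jawblk sc [ 0.6656 -0.0444  0.058 ]
jawblk sc [ 0.6759 -0.0575  0.058 ]
jawblk sc [ 0.6533 -0.0781  0.058 ]
```

```bash
python3 - <<'E'
from h import *
mt=vision.camera_model("top");ms=vision.camera_model("scene")
print("ext base",at_z(ms,(434,247),0), "top neck", tri([mt,ms],[(165,220),(450,178)]))
print("handle tips",at_z(mt,(133,252),.26),at_z(mt,(180,210),.25),at_z(ms,(448,152),.26))
print("jar",at_z(mt,(215,288),.075),at_z(ms,(376,195),.075))
print([x for x in dir(r) if x[0]!='_'], r.nose_length)
print(row([.492,-.313,.257]))
E
```

```text
ext base [0.56225117 0.38462227 0.        ] top neck (array([0.5333163 , 0.38425731, 0.23251094]), [np.float64(0.01021973634292009), np.float64(0.010219736342920045)])
handle tips [0.44871791 0.43191184 0.26      ] [0.54995476 0.33502443 0.25      ] [0.4677769  0.42488591 0.26      ]
jar [0.37478833 0.28456416 0.075     ] [0.3748285  0.28394382 0.075     ]
['Unreachable', 'finish_job', 'nose_length'] 0.019
(array([-7.0470e-01, -1.3719e+00,  1.2000e-03]), array([0., 0., 0.]))
```

```bash
cat >> h.py <<'E'
YC=np.array([-.184,.983,0]);YC/=np.linalg.norm(YC);XC=np.array([YC[1],-YC[0],0])
QD=R.from_matrix(np.array([XC,-YC,[0,0,-1]]).T).as_quat()
E
python3 - <<'E'
from h import *
print(row([.32,-.36,.257],QD)); print(row([.40,-.33,.257],QD))
ms=vision.camera_model("scene")
for z in (.1,.2,.3): print(z,at_z(ms,(112,332),z),at_z(ms,(22,259),z))
E
```

```text
(array([-0.6774, -0.7781,  0.0012]), array([-3.000e-04,  4.000e-04, -4.886e-01]))
(array([-0.7166, -1.0602,  0.0013]), array([-3.000e-04,  4.000e-04, -4.886e-01]))
0.1 [ 0.59173417 -0.48149091  0.1       ] [ 0.2952024  -0.66430304  0.1       ]
0.2 [ 0.66542739 -0.46082433  0.2       ] [ 0.40061426 -0.62408187  0.2       ]
0.3 [ 0.7391206  -0.44015775  0.3       ] [ 0.50602613 -0.58386071  0.3       ]
```

Request:
play_rows(deltas=[[[-1, -0.13, -0.15, 0, 0, 0, -0.05], [-1, -0.27, -0.31, 0, 0, 0, -0.11], [-1, -0.41, -0.47, 0, 0, 0, -0.17], [-1, -0.55, -0.63, 0, 0, 0, -0.23], [-1, -0.68, -0.78, 0, 0, 0, -0.28]]], force=30)

```text
clock: 0.78
tool_pos: [0.3207, -0.3582, 0.2574]
eef_rot: [0.973, -0.23, -0.0, -0.001]
contact_force: [0.0, -0.3, -0.5]
opening: 1.002
```

```bash
python3 - <<'E'
from h import *
s=get_state();print(s["clock"],s["tool_pos"],s["q"]);print(row([.492,-.313,.257],QD))
E
```

```text
0.775 [ 0.32073926 -0.35819986  0.25741803] [ 1.02839114  0.52858533 -0.43437251  1.98020347  0.33315355  0.70271982
 -0.07612075]
(array([ 0.4426, -0.3907,  0.0015]), array([-4.00e-04,  1.00e-04, -2.07e-01]))
```

Request:
play_rows(deltas=[[[-1, 0.13, -0.12, 0, 0, 0, -0.05], [-1, 0.26, -0.23, 0, 0, 0, -0.1], [-1, 0.38, -0.34, 0, 0, 0, -0.16], [-1, 0.44, -0.39, 0, 0, 0, -0.207], [-1, 0.44, -0.39, 0, 0, 0, -0.207]]])

```text
clock: 1.4
tool_pos: [0.4925, -0.3117, 0.257]
eef_rot: [0.996, 0.093, 0.0, -0.001]
contact_force: [-0.7, -0.2, -0.9]
opening: 1.001
```

```bash
python3 - <<'E'
from h import *
s=get_state();print(s["clock"],s["tool_pos"],s["q"]);print(row([.492,-.313,.257],QD))
m=vision.camera_model("wrist");im=vision.snapshot("wrist");cv2.imwrite("pics/w1.png",im[:,:,::-1])
print(proj(m,[[.492,-.313,.145],[.492,-.313,0.11]]))
import pickle;pickle.dump(m,open("w1.pkl","wb"))
E
```

```text
1.4 [ 0.49247838 -0.31166996  0.25701739] [ 0.829297    0.68552101 -0.59921785  1.68437263  0.46259717  0.91771652
  0.23459197]
(array([-0.0024,  0.0041,  0.    ]), array([-0.0008, -0.0004,  0.0003]))
[[316.17368348 242.49563709]
 [316.35507244 227.34336479]]
```

View pics/w1.png

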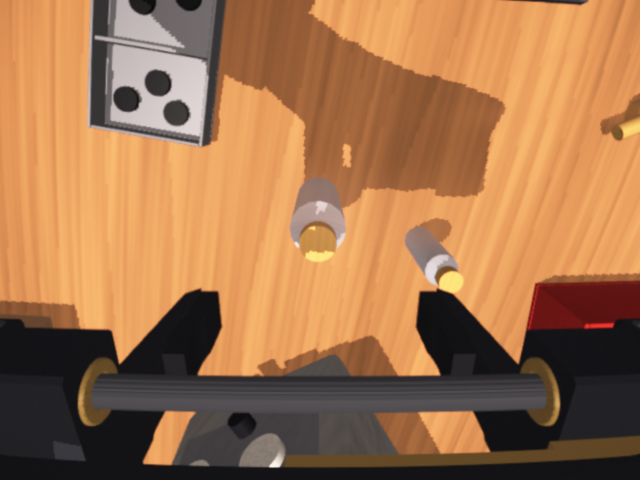

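```bash
python3 - <<'E'
from h import *
import pickle;m=pickle.load(open("w1.pkl","rb"))
print(at_z(m,(318,241),.145),at_z(m,(318.5,224),.11))
print(row([.4925,-.313,.105],QD))
E
```

```text
[ 0.49302432 -0.31170883  0.145     ] [ 0.49312761 -0.31005204  0.11      ]
(array([0.0061, 0.0031, 0.5064]), array([-0.0006,  0.0003, -0.0006]))
```

Request:
play_rows(deltas=[[[-1, 0.002, 0.003, 0.15, 0, 0, 0], [-1, 0.002, 0.003, 0.3, 0, 0, 0], [-1, 0.002, 0.003, 0.42, 0, 0, 0], [-1, 0.002, 0.003, 0.5, 0, 0, 0], [-1, 0.002, 0.003, 0.506, 0, 0, 0]]])

```text
clock: 2.08
tool_pos: [0.4883, -0.3139, 0.1038]
eef_rot: [0.996, 0.09, -0.003, -0.001]
contact_force: [-0.2, 0.3, 0.4]
opening: 1.004
```

Request:
play_rows(deltas=[[[0.3, 0, 0, 0, 0, 0, 0], [1, 0, 0, 0, 0, 0, 0], [1, 0, 0, 0, 0, 0, 0], [1, 0, 0, 0, 0, 0, 0], [1, 0, 0, 0, 0, 0, 0]]], force=30)

```text
clock: 2.7
tool_pos: [0.4893, -0.3138, 0.1042]
eef_rot: [0.996, 0.09, -0.002, -0.001]
contact_force: [1.0, 0.2, 1.7]
opening: 0.491
```

```bash
python3 - <<'E'
from h import *
s=get_state();print(s["clock"],s["tool_pos"],s["contact_force"],s["opening"]*88)
m=vision.camera_model("wrist");im=vision.snapshot("wrist");cv2.imwrite("pics/w2.png",im[:,:,::-1])
E
```

```text
2.7 [ 0.48926636 -0.31381692  0.10422361] [0.95816582 0.15221364 1.72076672] 43.18294237011556
```

View pics/w2.png

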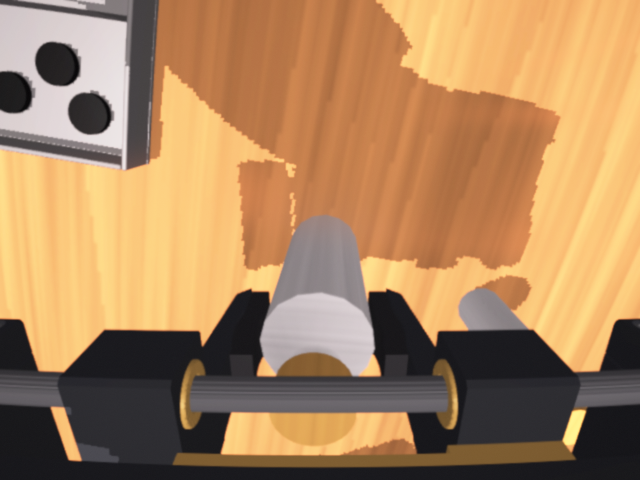

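Request:
play_rows(deltas=[[[1, 0, 0, -0.02, 0, 0, 0], [1, 0, 0, -0.1, 0, 0, 0], [1, 0, 0, -0.22, 0, 0, 0], [1, 0, 0, -0.35, 0, 0, 0], [1, 0, 0, -0.36, 0, 0, 0]]])

```text
clock: 3.38
tool_pos: [0.4907, -0.3145, 0.2144]
eef_rot: [0.996, 0.09, -0.0, -0.0]
contact_force: [-0.4, -0.1, -4.7]
opening: 0.496
```

```bash
python3 - <<'E'
from h import *
s=get_state();print(s["clock"],s["tool_pos"],s["contact_force"],s["opening"]*88)
print(row([.634,-.032,.21],QD))
E
```

```text
3.375 [ 0.49070907 -0.31447774  0.21435735] [-0.38765703 -0.14151322 -4.67928658] 43.62960077833714
(array([ 0.638 , -0.8413,  0.0144]), array([-0.0001,  0.0002, -0.0018]))
```

Request:
play_rows(deltas=[[[1, 0.06, -0.08, 0, 0, 0, 0], [1, 0.16, -0.21, 0, 0, 0, 0], [1, 0.26, -0.34, 0, 0, 0, 0], [1, 0.36, -0.47, 0, 0, 0, 0], [1, 0.46, -0.6, 0, 0, 0, 0]]])

```text
clock: 4.0
tool_pos: [0.5934, -0.1117, 0.2123]
eef_rot: [0.996, 0.09, -0.002, -0.0]
contact_force: [0.6, -0.4, -3.6]
opening: 0.494
```

```bash
python3 - <<'E'
from h import *
s=get_state();print(s["clock"],s["tool_pos"],s["contact_force"],s["opening"]*88)
print(row([.634,-.032,.21],QD))
E
```

```text
4.0 [ 0.59344536 -0.11171291  0.21228245] [ 0.60119842 -0.40996949 -3.58568186] 43.50446366954009
(array([ 0.1804, -0.2373,  0.0069]), array([-0.0002,  0.0015, -0.0018]))
```

Request:
play_rows(deltas=[[[1, 0.08, -0.11, 0, 0, 0, 0], [1, 0.15, -0.2, 0, 0, 0, 0], [1, 0.18, -0.237, 0, 0, 0, 0], [1, 0.18, -0.237, 0, 0, 0, 0], [1, 0.18, -0.237, 0, 0, 0, 0]]])

```text
clock: 4.62
tool_pos: [0.6329, -0.0348, 0.2114]
eef_rot: [0.996, 0.088, -0.003, 0.001]
contact_force: [-1.2, 0.0, -4.1]
opening: 0.495
```

```bash
python3 - <<'E'
from h import *
s=get_state();print(s["clock"],s["tool_pos"],s["contact_force"],s["opening"]*88)
m=vision.camera_model("wrist");im=vision.snapshot("wrist");cv2.imwrite("pics/w3.png",im[:,:,::-1])
im=vision.snapshot("scene");cv2.imwrite("pics/s3.png",im[:,:,::-1])
ax=np.array([.598,.165,0]);n=ax-.21*YC
print(n)
pts=[ax+[0,0,.125],n+[0,0,.012],n-.0254*YC+[0,0,.058]]
print(proj(m,pts))
cv2.imwrite("pics/s3c.png",cv2.resize(im[150:340,240:440,::-1],None,fx=3,fy=3,interpolation=cv2.INTER_CUBIC))
print(row([.634,-.030,.119],QD))
E
```

```text
4.625 [ 0.63290827 -0.03482073  0.21136982] [-1.19154392  0.04390768 -4.1334533 ] 43.52275786375738
[ 0.6366372  -0.04141504  0.        ]
[[ 319.9629906  -145.46136187]
 [ 321.9405788   215.73569894]
 [ 322.23403225  261.05772196]]
(array([ 0.0069, -0.0148,  0.3093]), array([ 0.0003,  0.0019, -0.0027]))
```

View pics/w3.png

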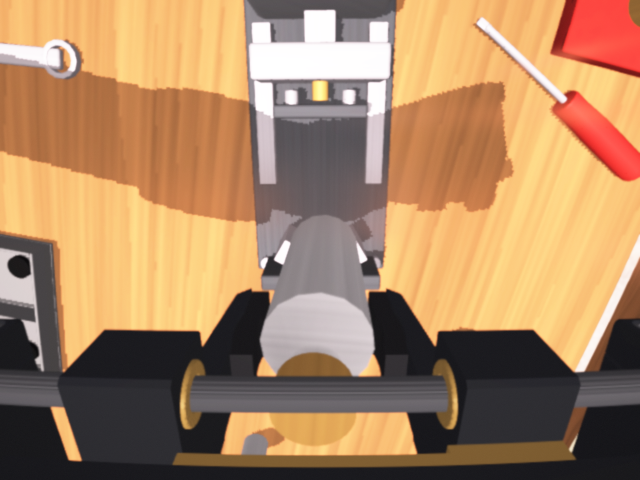

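View pics/s3c.png

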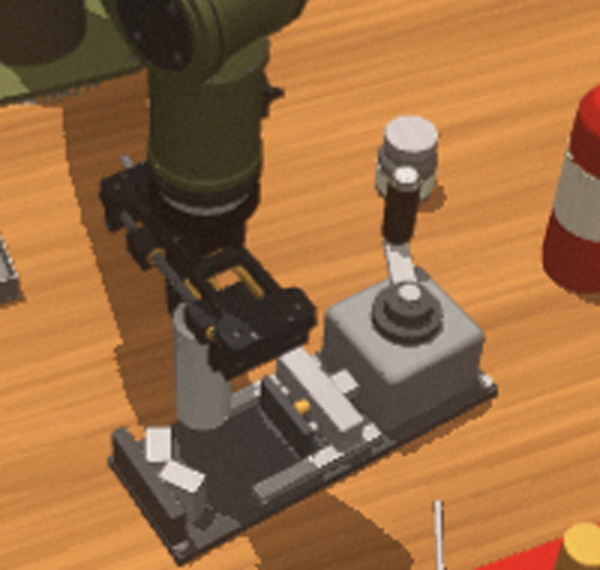

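Request:
play_rows(deltas=[[[1, 0.004, -0.008, 0.05, 0, 0, 0], [1, 0.007, -0.015, 0.13, 0, 0, 0], [1, 0.007, -0.015, 0.21, 0, 0, 0], [1, 0.007, -0.015, 0.28, 0, 0, 0], [1, 0.007, -0.015, 0.295, 0, 0, 0]]])

```text
clock: 5.35
tool_pos: [0.6324, -0.0306, 0.1211]
eef_rot: [0.996, 0.088, -0.005, 0.001]
contact_force: [-1.0, -0.3, -3.3]
opening: 0.496
```

```bash
python3 - <<'E'
from h import *
s=get_state();print(s["clock"],s["tool_pos"],s["contact_force"],s["opening"]*88)
print(row([.634,-.030,.1165],QD))
E
```

```text
5.35 [ 0.63239518 -0.03060773  0.12105078] [-0.96936767 -0.30709251 -3.32564878] 43.640926470739075
(array([ 0.0058, -0.0011,  0.0151]), array([ 0.0002,  0.0032, -0.0028]))
```

Request:
play_rows(deltas=[[[1, 0.004, 0, 0.006, 0, 0.003, -0.003], [1, 0.004, 0, 0.01, 0, 0.003, -0.003], [1, 0.004, 0, 0.014, 0, 0.003, -0.003], [1, 0.004, 0, 0.017, 0, 0.003, -0.003]]])

```text
clock: 5.85
tool_pos: [0.6338, -0.0304, 0.1163]
eef_rot: [0.996, 0.093, 0.0, 0.0]
contact_force: [0.6, -0.8, 0.0]
opening: 0.491
```

Request:
play_rows(deltas=[[[1, 0, 0, 0.003, 0, 0, 0], [1, 0, 0, 0.005, 0, 0, 0], [1, 0, 0, 0.005, 0, 0, 0]]])

```text
clock: 6.22
tool_pos: [0.6341, -0.0304, 0.1162]
eef_rot: [0.996, 0.093, 0.001, 0.001]
contact_force: [-1.6, -0.9, 6.4]
opening: 0.491
```

Resting (z force +6). Release and rise.

Request:
play_rows(deltas=[[[0.1, 0, 0, 0, 0, 0, 0], [-0.3, 0, 0, 0, 0, 0, 0], [-1, 0, 0, 0, 0, 0, 0], [-1, 0, 0, 0, 0, 0, 0], [-1, 0, 0, -0.05, 0, 0, 0]]])

```text
clock: 6.85
tool_pos: [0.6334, -0.0305, 0.1308]
eef_rot: [0.996, 0.093, -0.001, 0.001]
contact_force: [0.0, 0.4, 0.9]
opening: 0.92
```

Request:
play_rows(deltas=[[[-1, 0, 0, -0.08, 0, 0, 0], [-1, 0, 0, -0.22, 0, 0, 0], [-1, 0, 0, -0.36, 0, 0, 0], [-1, 0, 0, -0.4, 0, 0, 0]]])

```text
clock: 7.35
tool_pos: [0.635, -0.0298, 0.2546]
eef_rot: [0.996, 0.093, 0.002, 0.001]
contact_force: [-0.3, -0.4, -0.9]
opening: 0.997
```

```bash
python3 - <<'E'
from h import *
s=get_state();print(s["clock"],s["tool_pos"],s["contact_force"],s["opening"]*88,s["q"])
im=vision.snapshot("scene");cv2.imwrite("pics/s4c.png",cv2.resize(im[150:340,240:440,::-1],None,fx=3,fy=3,interpolation=cv2.INTER_CUBIC))
m=vision.camera_model("wrist");im=vision.snapshot("wrist");cv2.imwrite("pics/w4.png",im[:,:,::-1])
print(proj(m,[[.6338,-.0305,.157]]))
print(row([.532,.187,.26],QD))
import pickle;pickle.dump(m,open("w4.pkl","wb"))
E
```

```text
7.35 [ 0.63504985 -0.02975303  0.25464683] [-0.31480562 -0.3596092  -0.93856523] 87.71646800551181 [ 0.26548951  0.7473669  -0.54897644  1.52791987  0.44104797  0.98668291
 -0.22359064]
[[314.88601989 248.07575472]]
(array([-0.2011, -0.7744, -0.0268]), array([ 0.0006, -0.0005,  0.0001]))
```

View pics/s4c.png

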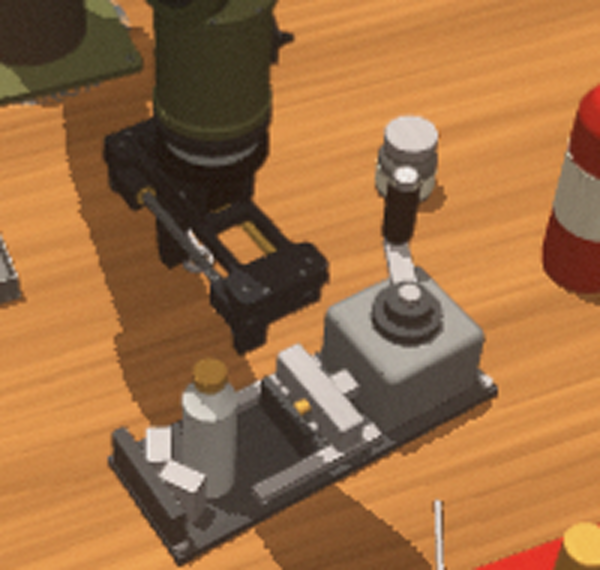

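View pics/w4.png

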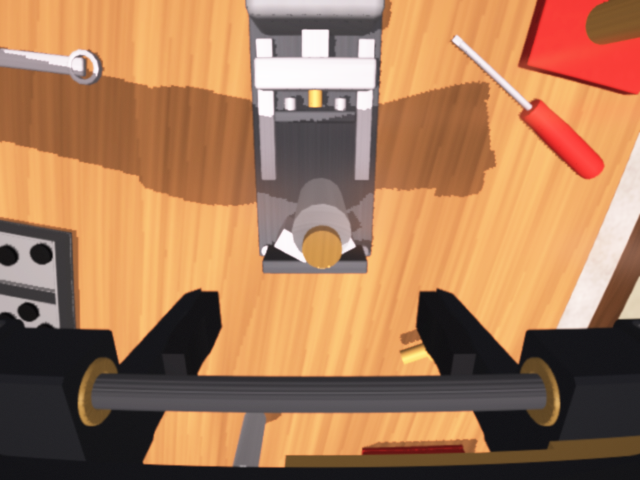

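```bash
python3 - <<'E'
from h import *
import pickle;m=pickle.load(open("w4.pkl","rb"))
ax=np.array([.598,.165,0]);n=ax-.21*YC
for uv,z in [((322,248),.157),((322,226),.122)]:
    p=at_z(m,uv,z);print(p,(p-n)@XC,(p-n)@YC)
print(proj(m,[n+[0,0,.157]+.01*YC, n+[0,0,.122]+.01*YC,n-.0254*YC+[0,0,.058]]))
for x in (-22,22): print(proj(m,[n+x*.001*XC+.01*YC+[0,0,.122],n+x*.001*XC+.01*YC+[0,0,.012]]))
E
```

```text
[ 0.63829256 -0.02961236  0.157     ] 0.0037986401357128327 0.011296620170157161
[ 0.63802407 -0.02561545  0.122     ] 0.004270112854246886 0.015274703259149683
[[316.10175585 249.89053486]
 [316.15585801 232.87424387]
 [316.2828566  247.49020593]]
[[286.17793254 232.90787393]
 [294.57704529 198.9060425 ]]
[[346.11644289 232.84338967]
 [337.94504276 198.87527274]]
```

Request:
play_rows(deltas=[[[-1, -0.04, -0.16, 0, 0, 0, 0], [-1, -0.09, -0.35, 0, 0, 0, 0], [-1, -0.14, -0.54, -0.02, 0, 0, 0], [-1, -0.19, -0.72, -0.03, 0, 0, 0], [-1, -0.201, -0.774, -0.03, 0, 0, 0]]])

```text
clock: 8.07
tool_pos: [0.5291, 0.1909, 0.2601]
eef_rot: [0.995, 0.096, -0.0, 0.0]
contact_force: [0.8, -0.4, 0.2]
opening: 1.001
```

```bash
python3 - <<'E'
from h import *
s=get_state();print(s["clock"],s["tool_pos"],s["contact_force"],s["opening"]*88,s["q"])
m=vision.camera_model("wrist");im=vision.snapshot("wrist");cv2.imwrite("pics/w5.png",im[:,:,::-1])
print(proj(m,[[.532,.1865,.193],[.598,.165,.125]]))
print(row([.532,.187,.26],QD))
import pickle;pickle.dump(m,open("w5.pkl","wb"))
E
```

```text
8.075 [0.52910927 0.19089611 0.26014735] [ 0.83808291 -0.35250483  0.16268473] 88.09058305870154 [-0.10713548  0.64393894 -0.54237609  1.74303989  0.41610945  0.87228531
 -0.64095473]
[[320.89754688 274.37397786]
 [398.52544855 277.44926399]]
(array([0.0062, 0.0159, 0.0004]), array([-0.0001,  0.0002,  0.0023]))
```

View pics/w5.png

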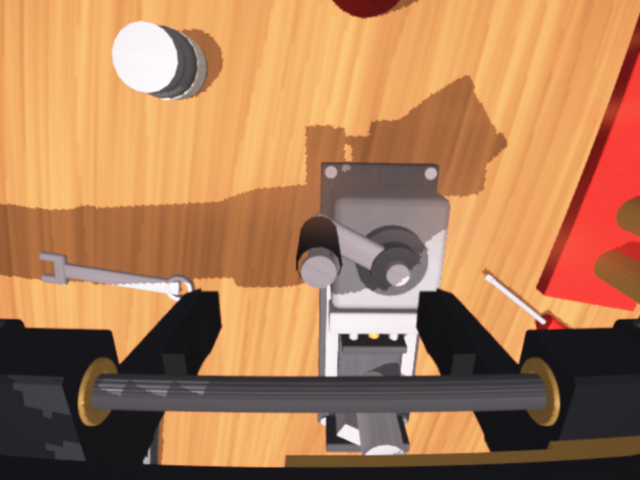

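```bash
python3 - <<'E'
from h import *
import pickle;m=pickle.load(open("w5.pkl","rb"))
a=at_z(m,(320,267),.193);b=at_z(m,(398,274),.127)
print(a,b,np.linalg.norm((a-b)[:2]),(a-b)@XC,(a-b)@YC)
print(row([.5315,.188,.159],QD))
E
```

```text
[0.53061568 0.19089137 0.193     ] [0.59619836 0.16856101 0.127     ] 0.06928009943010202 -0.06035460709256077 0.034015490291151695
(array([0.0055, 0.0125, 0.3371]), array([-0.0001,  0.0002,  0.0023]))
```

Request:
play_rows(deltas=[[[-1, 0.004, 0.009, 0.07, 0, 0, 0], [-1, 0.006, 0.009, 0.16, 0, 0, 0.002], [-1, 0.006, 0.009, 0.25, 0, 0, 0.002], [-1, 0.006, 0.009, 0.32, 0, 0, 0.002], [-1, 0.006, 0.009, 0.34, 0, 0, 0.002]]])

```text
clock: 8.75
tool_pos: [0.5311, 0.1864, 0.1559]
eef_rot: [0.996, 0.092, -0.002, 0.001]
contact_force: [-0.4, 1.5, 0.2]
opening: 1.0
```

```bash
python3 - <<'E'
from h import *
s=get_state();print(s["clock"],s["tool_pos"],s["contact_force"],s["opening"]*88,s["q"])
m=vision.camera_model("wrist");im=vision.snapshot("wrist");cv2.imwrite("pics/w6.png",im[:,:,::-1])
print(row([.531,.189,.158],QD))
E
```

```text
8.75 [0.53108812 0.18644436 0.155903  ] [-0.41322062  1.48610281  0.18576703] 88.03965370382069 [-0.15830454  0.78268429 -0.44836298  1.83404891  0.52924249  0.65144108
 -0.74018358]
(array([ 0.0007, -0.0067, -0.0061]), array([ 0.0004,  0.0013, -0.0003]))
```

View pics/w6.png

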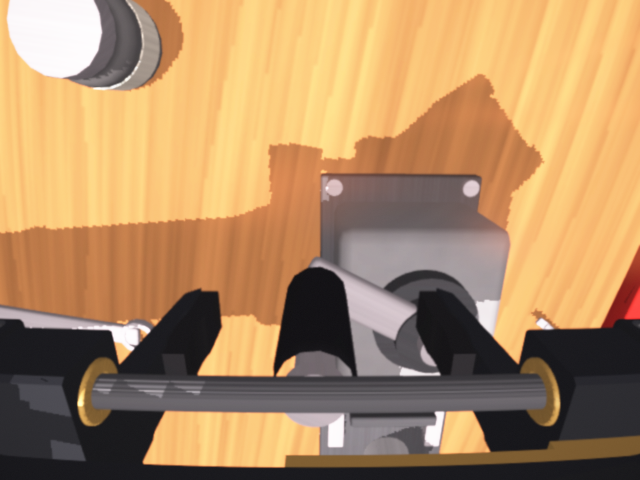

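Request:
play_rows(deltas=[[[0, 0, -0.005, -0.006, 0, 0, 0], [1, 0, -0.005, -0.006, 0, 0, 0], [1, 0, -0.005, -0.006, 0, 0, 0], [1, 0, -0.005, -0.006, 0, 0, 0], [1, 0, -0.005, -0.006, 0, 0, 0]]], force=50)

```text
clock: 9.43
tool_pos: [0.531, 0.1885, 0.1581]
eef_rot: [0.996, 0.092, -0.002, 0.001]
contact_force: [0.0, -0.1, 0.3]
opening: 0.462
```

Request:
play_rows(deltas=[[[1, 0, 0, 0, 0, 0, 0], [1, 0, 0, 0, 0, 0, 0]]])

```text
clock: 9.68
tool_pos: [0.5298, 0.1882, 0.1581]
eef_rot: [0.996, 0.092, -0.003, 0.001]
contact_force: [-3.5, -1.1, 2.2]
opening: 0.307
```

```bash
python3 - <<'E'
from h import *
s=get_state();print(s["clock"],s["tool_pos"],s["contact_force"],s["opening"]*88,s["q"])
print(row([.531,.189,.158],QD))
for ax in ([.598,.165],[.596,.1686],[.597,.167]):
  d=s["tool_pos"][:2]-ax; print(np.hypot(*d),np.arctan2(d@YC[:2],-d@XC[:2]))
E
```

```text
9.675 [0.52982518 0.18817313 0.15811091] [-3.52220657 -1.06064779  2.21534352] 26.989808628451442 [-0.16009906  0.77942    -0.45139127  1.83328094  0.52637015  0.65694323
 -0.74084113]
(array([ 0.0044, -0.002 ,  0.0003]), array([ 0.0007,  0.0019, -0.0001]))
0.07200555433639755 0.5126963506018147
0.06900879696443182 0.4726207365618342
0.07043264659116497 0.49037850082381207
```

```bash
cat >> h.py <<'E'
import json,os
AX=np.array([.597,.167]);RR=.07
def th(p,prev=None,ax=None):
    d=np.asarray(p)[:2]-(AX if ax is None else ax); t=np.arctan2(d@YC[:2],-d@XC[:2])
    if prev is not None: t+=2*np.pi*np.round((prev-t)/2/np.pi)
    return t
def log(prev):
    s=get_state();t=th(s["tool_pos"],prev);f=s["contact_force"];
    tang=np.sin(t)*XC+np.cos(t)*YC; rad=-np.cos(t)*XC+np.sin(t)*YC
    d=s["tool_pos"][:2]-AX
    print("clk %.2f th %.3f rad %.4f z %.4f Ft %.2f Fr %.2f Fz %.2f open %.2f"%(s["clock"],t,np.hypot(*d),s["tool_pos"][2],f@tang,f@rad,f[2],s["opening"]*88), np.round(s["q"],2))
    open("log.txt","a").write(json.dumps([s["clock"],t,*s["tool_pos"],*f])+"\n")
    return t
def wind(prev,step,n=5,z=.158,r0=RR):
    t=log(prev)
    for k in range(1,n+1):
        a=t+step*k; p=AX+r0*(-np.cos(a)*XC[:2]+np.sin(a)*YC[:2])
        d,_=row([p[0],p[1],z]); print(d)
    print(row([0.5,.1,z],QD)[1])
E
python3 -c "
from h import *
wind(.5,.1)"
```

```text
clk 9.68 th 0.490 rad 0.0704 z 0.1581 Ft -2.07 Fr 3.04 Fz 2.22 open 26.99 [-0.16  0.78 -0.45  1.83  0.53  0.66 -0.74]
[ 0.0133 -0.0193  0.0003]
[ 0.0272 -0.038   0.0001]
[ 0.0429 -0.0553 -0.    ]
[ 0.0603 -0.0708 -0.0001]
[ 0.0791 -0.0846 -0.0003]
[ 0.0007  0.0019 -0.0001]
```

Request:
play_rows(deltas=[[[1, 0.013, -0.019, 0, 0, 0, 0], [1, 0.027, -0.038, 0, 0, 0, 0], [1, 0.043, -0.055, 0, 0, 0, 0], [1, 0.06, -0.071, 0, 0, 0, 0], [1, 0.079, -0.085, 0, 0, 0, 0]]])

```text
clock: 10.3
tool_pos: [0.5461, 0.2154, 0.158]
eef_rot: [0.996, 0.092, -0.006, 0.004]
contact_force: [-8.6, -4.9, 10.0]
opening: 0.306
```

```bash
python3 -c "
from h import *
wind(.9,.14)"
```

```text
clk 10.30 th 0.945 rad 0.0702 z 0.1580 Ft -9.43 Fr 2.87 Fz 10.01 open 26.95 [-0.2   0.81 -0.46  1.75  0.51  0.72 -0.74]
[ 0.0281 -0.0167 -0.0004]
[ 0.058  -0.0299 -0.0009]
[ 0.0894 -0.0388 -0.0013]
[ 0.1217 -0.0432 -0.0017]
[ 0.1543 -0.0431 -0.0021]
[ 0.0021  0.0037 -0.0002]
```

Request:
play_rows(deltas=[[[1, 0.028, -0.017, -0.001, 0.001, 0.002, 0], [1, 0.058, -0.03, -0.003, 0.002, 0.003, 0], [1, 0.089, -0.039, -0.004, 0.002, 0.004, 0], [1, 0.122, -0.043, -0.005, 0.002, 0.004, 0], [1, 0.154, -0.043, -0.006, 0.002, 0.004, 0]]])

```text
clock: 10.92
tool_pos: [0.5853, 0.2358, 0.1581]
eef_rot: [0.996, 0.093, -0.004, 0.002]
contact_force: [-9.6, -2.7, 2.4]
opening: 0.307
```

```bash
python3 -c "
from h import *
wind(1.6,.14)"
```

```text
clk 10.93 th 1.587 rad 0.0698 z 0.1581 Ft -9.93 Fr -1.00 Fz 2.42 open 27.01 [-0.21  0.86 -0.47  1.62  0.49  0.8  -0.7 ]
[0.0325 0.0023 0.0002]
[ 0.0643  0.0096 -0.    ]
[ 0.0948  0.0214 -0.0002]
[ 0.1233  0.0372 -0.0004]
[ 0.1494  0.0569 -0.0006]
[0.0007 0.0025 0.0002]
```

Request:
play_rows(deltas=[[[1, 0.033, 0.002, 0, 0.001, 0.002, 0], [1, 0.064, 0.01, 0, 0.001, 0.002, 0], [1, 0.095, 0.021, -0.001, 0.001, 0.002, 0], [1, 0.123, 0.037, -0.001, 0.001, 0.002, 0], [1, 0.149, 0.057, -0.002, 0.001, 0.002, 0]]])

```text
clock: 11.55
tool_pos: [0.6286, 0.2289, 0.1581]
eef_rot: [0.996, 0.094, -0.005, -0.001]
contact_force: [-10.1, 2.3, 4.9]
opening: 0.308
```

```bash
python3 -c "
from h import *
wind(2.2,.15)"
```

```text
clk 11.55 th 2.227 rad 0.0695 z 0.1581 Ft -10.02 Fr -2.51 Fz 4.93 open 27.08 [-0.17  0.9  -0.48  1.49  0.48  0.88 -0.62]
[0.027  0.0221 0.0001]
[ 0.0491  0.0492 -0.0001]
[ 0.067   0.0792 -0.0004]
[ 0.0802  0.1116 -0.0006]
[ 0.0883  0.1456 -0.0007]
[-0.0008  0.0028  0.0011]
```

Request:
play_rows(deltas=[[[1, 0.027, 0.022, -0.001, -0.001, 0.002, 0.001], [1, 0.049, 0.049, -0.002, -0.001, 0.003, 0.001], [1, 0.067, 0.079, -0.002, -0.001, 0.003, 0.001], [1, 0.08, 0.112, -0.003, -0.001, 0.003, 0.001], [1, 0.088, 0.146, -0.003, -0.001, 0.003, 0.001]]])

```text
clock: 12.18
tool_pos: [0.6598, 0.1962, 0.1582]
eef_rot: [0.995, 0.095, -0.002, -0.003]
contact_force: [-5.6, 8.0, 0.0]
opening: 0.306
```

```bash
python3 -c "
from h import *
wind(2.9,.15)"
```

```text
clk 12.18 th 2.891 rad 0.0692 z 0.1582 Ft -9.66 Fr -1.69 Fz 0.04 open 26.97 [-0.11  0.93 -0.49  1.43  0.48  0.91 -0.55]
[0.0085 0.0338 0.0005]
[0.0092 0.0688 0.0002]
[ 0.0047  0.1035 -0.    ]
[-0.0049  0.1371 -0.0002]
[-0.0194  0.1689 -0.0004]
[-0.0023  0.0009  0.0015]
```

Request:
play_rows(deltas=[[[1, 0.007, 0.034, 0, -0.002, 0.001, 0.001], [1, 0.008, 0.069, 0, -0.002, 0.001, 0.001], [1, 0.003, 0.104, 0, -0.002, 0.001, 0.001], [1, -0.006, 0.137, 0, -0.002, 0.001, 0.001], [1, -0.021, 0.169, -0.001, -0.002, 0.001, 0.001]]])

```text
clock: 12.8
tool_pos: [0.6644, 0.1508, 0.1583]
eef_rot: [0.995, 0.095, 0.003, -0.005]
contact_force: [5.3, 8.7, -7.0]
opening: 0.303
```

```bash
python3 -c "
from h import *
wind(3.6,.15)
L=np.array([json.loads(l) for l in open('log.txt')]);P=L[:,2:4]
A=np.c_[2*P,np.ones(len(P))];x=np.linalg.lstsq(A,(P**2).sum(1),rcond=None)[0];print(x[:2],np.sqrt(x[2]+x[:2]@x[:2]))
"
```

```text
clk 12.80 th 3.563 rad 0.0693 z 0.1583 Ft -9.73 Fr 3.08 Fz -6.98 open 26.70 [-0.04  0.91 -0.49  1.46  0.5   0.89 -0.5 ]
[-0.0147  0.0316  0.0006]
[-0.0359  0.0595  0.0002]
[-0.061   0.0838 -0.0002]
[-0.0894  0.1041 -0.0005]
[-0.1206  0.12   -0.0009]
[-0.0029 -0.002   0.0015]
[0.5963766  0.16686837] 0.06987128874996777
```

Request:
play_rows(deltas=[[[1, -0.016, 0.031, 0.002, -0.003, -0.001, 0.001], [1, -0.037, 0.059, 0.002, -0.003, -0.002, 0.001], [1, -0.062, 0.083, 0.003, -0.003, -0.002, 0.001], [1, -0.09, 0.104, 0.003, -0.003, -0.002, 0.001], [1, -0.121, 0.12, 0.003, -0.003, -0.002, 0.001]]])

```text
clock: 13.42
tool_pos: [0.6396, 0.1117, 0.1582]
eef_rot: [0.996, 0.094, 0.005, -0.003]
contact_force: [8.6, 4.8, -1.4]
opening: 0.306
```

```bash
sed -i 's/AX=np.array(.*);RR/AX=np.array([.5964,.1669]);RR/' h.py; python3 -c "
from h import *
wind(4.2,.15)"
```

```text
clk 13.43 th 4.234 rad 0.0701 z 0.1582 Ft -9.74 Fr 1.47 Fz -1.40 open 26.89 [ 0.01  0.87 -0.49  1.57  0.51  0.81 -0.49]
[-0.0323  0.0134  0.0001]
[-0.0662  0.0221 -0.0003]
[-0.101   0.0257 -0.0006]
[-0.1359  0.024  -0.001 ]
[-0.1702  0.0171 -0.0013]
[-0.0014 -0.0034  0.0007]
```

Request:
play_rows(deltas=[[[1, -0.032, 0.013, 0, -0.001, -0.002, 0], [1, -0.066, 0.022, 0, -0.001, -0.003, 0], [1, -0.101, 0.026, 0, -0.001, -0.003, 0], [1, -0.136, 0.024, 0, -0.001, -0.003, 0], [1, -0.17, 0.017, 0, -0.001, -0.003, 0]]])

```text
clock: 14.05
tool_pos: [0.5949, 0.0966, 0.1582]
eef_rot: [0.996, 0.093, 0.005, -0.001]
contact_force: [9.1, -0.2, -3.9]
opening: 0.309
```

```bash
python3 -c "
from h import *
wind(4.9,.15)"
```

```text
clk 14.05 th 4.919 rad 0.0703 z 0.1582 Ft -9.11 Fr -0.01 Fz -3.87 open 27.17 [ 0.03  0.82 -0.48  1.72  0.53  0.72 -0.54]
[-0.0334 -0.0107  0.0003]
[-0.0651 -0.0253 -0.    ]
[-0.0943 -0.0446 -0.0003]
[-0.1203 -0.068  -0.0006]
[-0.1425 -0.095  -0.0008]
[-0.0002 -0.0032  0.0002]
```

Request:
play_rows(deltas=[[[1, -0.033, -0.011, 0.001, 0, -0.002, 0], [1, -0.065, -0.025, 0.001, 0, -0.003, 0], [1, -0.094, -0.045, 0.001, 0, -0.003, 0], [1, -0.12, -0.068, 0.001, 0, -0.003, 0], [1, -0.143, -0.095, 0.001, 0, -0.003, 0]]])

```text
clock: 14.68
tool_pos: [0.5511, 0.1131, 0.1581]
eef_rot: [0.996, 0.09, 0.003, 0.002]
contact_force: [6.9, -6.4, 0.7]
opening: 0.308
```

```bash
python3 -c "
from h import *
wind(5.6,.15)"
```

```text
clk 14.68 th 5.597 rad 0.0703 z 0.1581 Ft -9.41 Fr 0.42 Fz 0.66 open 27.08 [-0.02  0.78 -0.45  1.84  0.55  0.64 -0.63]
[-0.0194 -0.0292 -0.    ]
[-0.0351 -0.0605 -0.0002]
[-0.0459 -0.0937 -0.0005]
[-0.0517 -0.1282 -0.0006]
[-0.0522 -0.1632 -0.0008]
[ 0.0014 -0.002  -0.0012]
```

Request:
play_rows(deltas=[[[1, -0.019, -0.029, 0, 0.001, -0.001, -0.001], [1, -0.035, -0.061, 0, 0.001, -0.002, -0.001], [1, -0.046, -0.094, 0, 0.001, -0.002, -0.001], [1, -0.052, -0.128, 0, 0.001, -0.002, -0.001], [1, -0.052, -0.163, 0, 0.001, -0.002, -0.001]]])

```text
clock: 15.3
tool_pos: [0.5276, 0.1531, 0.158]
eef_rot: [0.996, 0.09, -0.0, 0.005]
contact_force: [-0.7, -10.2, 8.5]
opening: 0.304
```

```bash
python3 -c "
from h import *
wind(6.2,.1)"
```

```text
clk 15.30 th 6.271 rad 0.0701 z 0.1580 Ft -9.87 Fr 2.65 Fz 8.45 open 26.72 [-0.11  0.76 -0.44  1.88  0.54  0.63 -0.71]
[ 0.0012 -0.0233 -0.0002]
[ 0.0042 -0.0464 -0.0004]
[ 0.0096 -0.0691 -0.0007]
[ 0.0172 -0.0912 -0.0009]
[ 0.027  -0.1124 -0.0011]
[ 0.0031  0.0006 -0.0016]
```

Request:
play_rows(deltas=[[[1, 0.001, -0.023, -0.002, 0.002, 0, -0.001], [1, 0.004, -0.046, -0.003, 0.003, 0.001, -0.001], [1, 0.01, -0.069, -0.004, 0.003, 0.001, -0.001], [1, 0.017, -0.091, -0.005, 0.003, 0.001, -0.001], [1, 0.027, -0.112, -0.005, 0.003, 0.001, -0.001]]])

```text
clock: 15.92
tool_pos: [0.5281, 0.1822, 0.1581]
eef_rot: [0.996, 0.09, -0.002, 0.005]
contact_force: [-3.9, -9.2, 2.5]
opening: 0.31
```

```bash
python3 -c "
from h import *
wind(6.8,.08)
im=vision.snapshot('scene');cv2.imwrite('pics/s7.png',cv2.resize(im[150:340,240:440,::-1],None,fx=3,fy=3,interpolation=cv2.INTER_CUBIC))"
```

```text
clk 15.93 th 6.689 rad 0.0700 z 0.1581 Ft -9.84 Fr 1.82 Fz 2.55 open 27.25 [-0.16  0.77 -0.44  1.84  0.53  0.65 -0.74]
[ 0.0081 -0.0168  0.0001]
[ 0.0174 -0.033  -0.0001]
[ 0.0279 -0.0484 -0.0003]
[ 0.0396 -0.0629 -0.0005]
[ 0.0525 -0.0764 -0.0007]
[ 0.0028  0.0017 -0.0017]
```

View pics/s7.png

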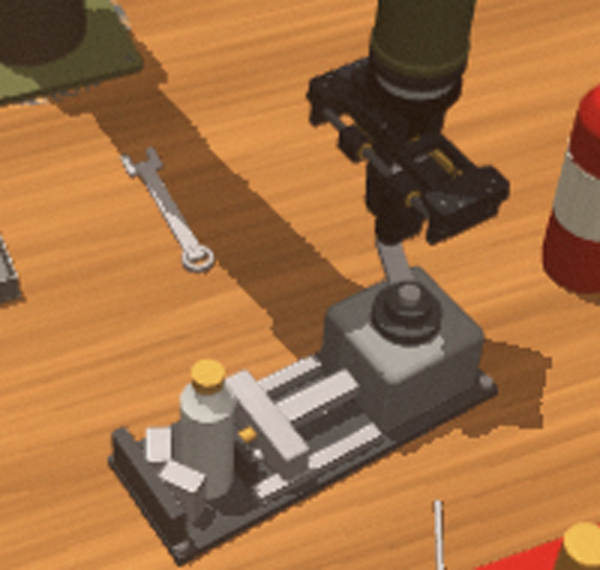

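Request:
play_rows(deltas=[[[1, 0.008, -0.017, -0.001, 0.002, 0.001, -0.001], [1, 0.017, -0.033, -0.001, 0.003, 0.001, -0.001], [1, 0.028, -0.048, -0.002, 0.003, 0.001, -0.001], [1, 0.04, -0.063, -0.002, 0.003, 0.001, -0.001], [1, 0.053, -0.076, -0.002, 0.003, 0.001, -0.001]]])

```text
clock: 16.6
tool_pos: [0.5381, 0.2056, 0.158]
eef_rot: [0.996, 0.091, -0.003, 0.002]
contact_force: [-6.0, -7.7, 6.8]
opening: 0.306
```

```bash
python3 -c "
from h import *
wind(7.1,.05)"
```

```text
clk 16.60 th 7.054 rad 0.0700 z 0.1580 Ft -9.76 Fr 0.78 Fz 6.81 open 26.94 [-0.19  0.79 -0.45  1.79  0.51  0.68 -0.74]
[ 0.0082 -0.0083  0.    ]
[ 0.017  -0.016  -0.0001]
[ 0.026  -0.0233 -0.0001]
[ 0.0355 -0.0302 -0.0002]
[ 0.0453 -0.0365 -0.0003]
[ 0.0011  0.0022 -0.0008]
```

Request:
play_rows(deltas=[[[1, 0.008, -0.008, -0.001, 0.001, 0.002, -0.001], [1, 0.017, -0.016, -0.002, 0.001, 0.002, -0.001], [1, 0.026, -0.023, -0.003, 0.001, 0.002, -0.001], [1, 0.036, -0.03, -0.003, 0.001, 0.002, -0.001], [1, 0.045, -0.037, -0.003, 0.001, 0.002, -0.001]]])

```text
clock: 17.23
tool_pos: [0.5457, 0.215, 0.158]
eef_rot: [0.996, 0.092, -0.005, 0.004]
contact_force: [-9.9, -9.0, 8.7]
opening: 0.304
```

```bash
python3 -c "
from h import *
wind(7.3,.05)"
```

```text
clk 17.23 th 7.227 rad 0.0699 z 0.1580 Ft -13.36 Fr 1.02 Fz 8.71 open 26.76 [-0.2   0.81 -0.45  1.75  0.51  0.71 -0.74]
[ 0.0094 -0.0068 -0.0001]
[ 0.0194 -0.013  -0.0002]
[ 0.0296 -0.0186 -0.0004]
[ 0.0401 -0.0237 -0.0005]
[ 0.0508 -0.0282 -0.0007]
[ 0.0023  0.0033 -0.    ]
```

```bash
python3 -c "
from h import *
im=vision.snapshot('scene');cv2.imwrite('pics/s8.png',cv2.resize(im[240:340,270:370,::-1],None,fx=6,fy=6,interpolation=cv2.INTER_CUBIC))
m=vision.camera_model('top');im=vision.snapshot('top');cv2.imwrite('pics/t8.png',cv2.resize(im[170:240,310:370,::-1],None,fx=8,fy=8,interpolation=cv2.INTER_CUBIC));log(7.2)"
```

```text
clk 17.32 th 7.238 rad 0.0699 z 0.1581 Ft -11.35 Fr 0.58 Fz 6.92 open 27.10 [-0.2   0.81 -0.45  1.75  0.51  0.71 -0.74]
```

View pics/s8.png

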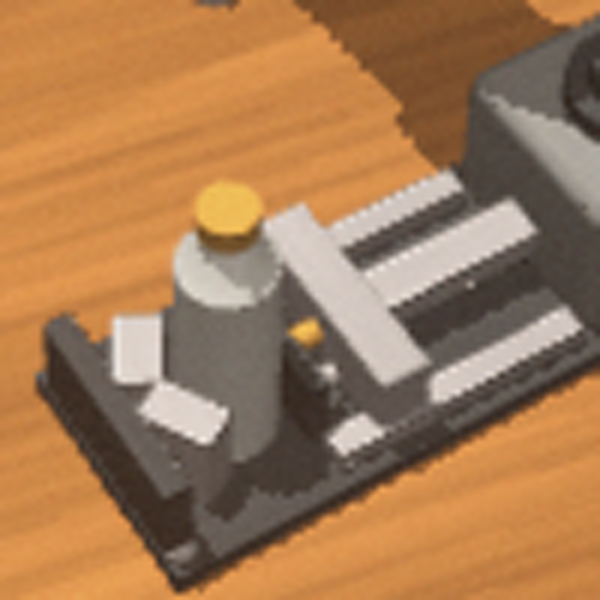

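View pics/t8.png

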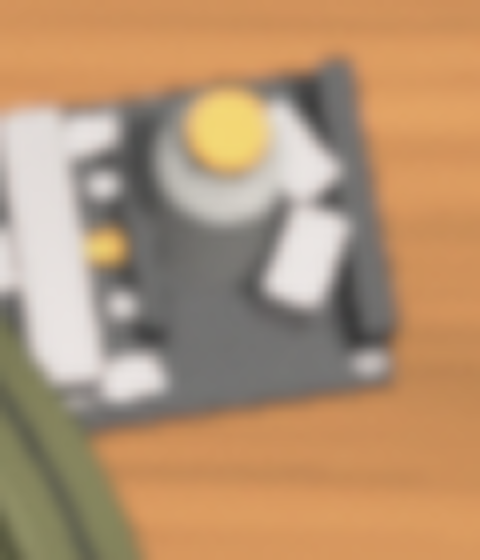

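```bash
python3 -c "
from h import *
mt=vision.camera_model('top');ms=vision.camera_model('scene')
n=np.r_[AX,0]-.21*YC
a=(310+227.5/8-.5,170+130.5/8-.5); b=(270+230.5/6-.5,240+206/6-.5)
for p in (at_z(mt,a,.157),at_z(ms,b,.157),tri([mt,ms],[a,b])[0]): print(p,(p-n)@XC,(p-n)@YC)
t0=cv2.imread('pics/top0.png')
for z,pts in ((.058,[(655,198),(657,199)]),):
  for x,y in pts:
    p=at_z(mt,(230+(x+.5)/5.6-.5,160+(y+.5)/5.6-.5),z);print('apex',(p-n)@XC,(p-n)@YC)
"
```

```text
[ 0.64041609 -0.03686588  0.157     ] 0.005774472187492337 0.0016142886852272584
[ 0.63805069 -0.03470718  0.157     ] 0.0038466259296788376 0.004171335908882006
[ 0.63989038 -0.0361225   0.15976955] 0.005394514193667193 0.0024417012880332076
apex 0.000929941737875858 -0.027378861199373588
apex 0.00026045748351474204 -0.02827907803043784
```

Request:
play_rows(deltas=[[[1, 0.009, -0.007, -0.001, 0.001, 0.002, 0], [1, 0.019, -0.013, -0.002, 0.002, 0.003, 0], [1, 0.019, -0.013, -0.002, 0.002, 0.003, 0], [1, 0.019, -0.013, -0.002, 0.002, 0.003, 0]]])

```text
clock: 17.82
tool_pos: [0.5475, 0.2169, 0.158]
eef_rot: [0.996, 0.092, -0.004, 0.004]
contact_force: [-9.7, -7.7, 8.0]
opening: 0.302
```

```bash
cat > look.py <<'E'
from h import *
import sys
def look(tag,prev):
    t=log(prev)
    a=vision.snapshot('top');b=vision.snapshot('scene')
    cv2.imwrite(f'pics/t{tag}.png',cv2.resize(a[170:240,310:370,::-1],None,fx=8,fy=8,interpolation=cv2.INTER_CUBIC))
    mt=vision.camera_model('top');ms=vision.camera_model('scene');n=np.r_[AX,0]-.21*YC
    out=[]
    for im,m,roi in ((a,mt,(170,240,320,360)),(b,ms,(255,300,290,330))):
        y0,y1,x0,x1=roi;c=im[y0:y1,x0:x1].astype(int)
        mk=(c[...,0]>190)&(c[...,2]<130)&(c[...,0]-c[...,2]>90)&(c[...,1]>150)
        k,lab,st,ce=cv2.connectedComponentsWithStats(mk.astype(np.uint8)); i=1+np.argmax(st[1:,4])
        u=ce[i]+[x0,y0];p=at_z(m,u,.157);out.append(p);print(st[i,4],u,'x %.4f y %.4f'%((p-n)@XC,(p-n)@YC))
look(sys.argv[1],float(sys.argv[2]))
E
python3 look.py 9 7.3; python3 -c "
from h import *
wind(7.3,.05)"
```

```text
clk 17.82 th 7.265 rad 0.0699 z 0.1580 Ft -12.32 Fr 1.30 Fz 8.02 open 26.62 [-0.2   0.81 -0.45  1.75  0.51  0.71 -0.74]
225 [344.18666667 234.92444444] x -0.1231 y 0.0080
85 [307.55294118 273.96470588] x 0.0037 y 0.0033
clk 17.93 th 7.265 rad 0.0699 z 0.1580 Ft -12.18 Fr 1.25 Fz 8.99 open 27.25 [-0.2   0.81 -0.45  1.75  0.51  0.71 -0.74]
[ 0.0097 -0.0065 -0.0001]
[ 0.0199 -0.0122 -0.0002]
[ 0.0303 -0.0174 -0.0003]
[ 0.041  -0.0221 -0.0004]
[ 0.0519 -0.0263 -0.0005]
[ 0.002   0.0027 -0.0002]
```

View pics/t9.png

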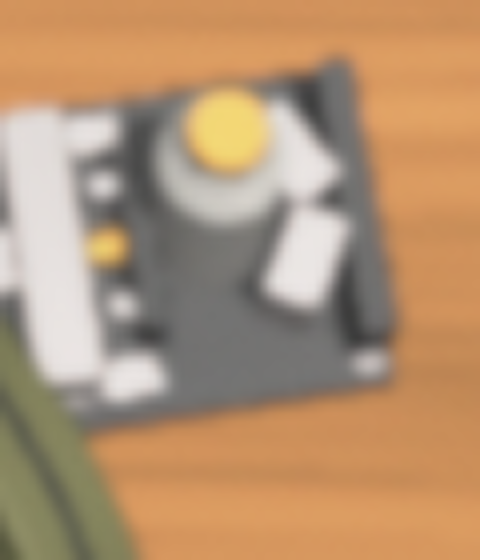

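Request:
play_rows(deltas=[[[1, 0.015, -0.01, -0.003, 0.002, 0.002, 0], [1, 0.03, -0.017, -0.004, 0.002, 0.002, 0], [1, 0.03, -0.017, -0.004, 0.002, 0.002, 0], [1, 0.03, -0.017, -0.004, 0.002, 0.002, 0]]])

```text
clock: 18.42
tool_pos: [0.5513, 0.2203, 0.1581]
eef_rot: [0.996, 0.092, -0.006, 0.003]
contact_force: [-9.9, -6.8, 6.6]
opening: 0.308
```

```bash
sed -i 's/(170,240,320,360)/(175,200,330,350)/' look.py; python3 look.py 10 7.3; python3 -c "
from h import *
wind(7.3,.05)"
```

```text
clk 18.43 th 7.338 rad 0.0698 z 0.1581 Ft -11.93 Fr 1.18 Fz 6.62 open 27.09 [-0.2   0.81 -0.45  1.73  0.5   0.73 -0.74]
71 [338.6056338  176.33802817] x 0.0303 y -0.0044
83 [307.53012048 274.04819277] x 0.0039 y 0.0031
clk 18.52 th 7.337 rad 0.0698 z 0.1581 Ft -12.22 Fr 1.71 Fz 6.06 open 26.90 [-0.2   0.81 -0.45  1.73  0.5   0.73 -0.74]
[ 0.01   -0.006   0.0001]
[ 0.0206 -0.011  -0.0001]
[ 0.0313 -0.0154 -0.0002]
[ 0.0423 -0.0193 -0.0004]
[ 0.0535 -0.0227 -0.0006]
[ 0.0019  0.0038 -0.0002]
```

Request:
play_rows(deltas=[[[1, 0.015, -0.008, -0.002, 0.002, 0.003, 0], [1, 0.031, -0.015, -0.003, 0.002, 0.003, 0], [1, 0.04, -0.019, -0.003, 0.002, 0.003, 0], [1, 0.04, -0.019, -0.003, 0.002, 0.003, 0]]])

```text
clock: 19.02
tool_pos: [0.5572, 0.2247, 0.158]
eef_rot: [0.996, 0.092, -0.007, 0.004]
contact_force: [-13.8, -6.9, 9.7]
opening: 0.306
```

```bash
python3 look.py 11 7.4; python3 -c "
from h import *
wind(7.3,.05)
A=cv2.imread('pics/t9.png',0);
for k in (10,11):
  B=cv2.imread(f'pics/t{k}.png',0)
  print(k,[round(v/8,2) for v in cv2.phaseCorrelate(np.float32(A[60:240,140:290]),np.float32(B[60:240,140:290]),cv2.createHanningWindow((150,180),cv2.CV_32F))[0]])
"
```

```text
clk 19.02 th 7.443 rad 0.0698 z 0.1580 Ft -15.30 Fr 2.04 Fz 9.67 open 26.92 [-0.21  0.82 -0.46  1.71  0.5   0.75 -0.73]
71 [338.6056338  176.33802817] x 0.0303 y -0.0044
86 [307.61627907 273.94186047] x 0.0038 y 0.0034
clk 19.12 th 7.443 rad 0.0699 z 0.1580 Ft -14.57 Fr 1.01 Fz 9.02 open 26.96 [-0.21  0.82 -0.46  1.71  0.5   0.75 -0.73]
[ 0.0106 -0.0048 -0.0001]
[ 0.0216 -0.0087 -0.0003]
[ 0.0328 -0.012  -0.0005]
[ 0.0442 -0.0147 -0.0006]
[ 0.0556 -0.0169 -0.0008]
[ 0.0018  0.0044 -0.0002]
10 [0.0, -0.01]
11 [0.01, -0.02]
```

View pics/t11.png

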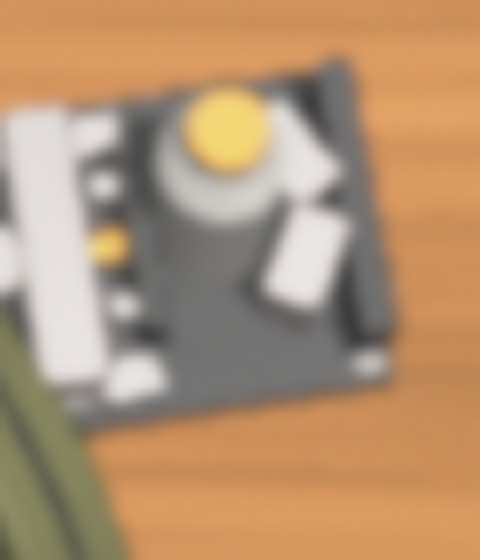

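```bash
cat > ov.py <<'E'
from h import *
import sys
def circ(c,z,rr,n=60):
    a=np.linspace(0,2*np.pi,n); return np.c_[c[0]+rr*np.cos(a),c[1]+rr*np.sin(a),np.full(n,z)]
def ov(name,roi,s,tag):
    im=vision.snapshot(name);m=vision.camera_model(name);y0,y1,x0,x1=roi
    big=cv2.resize(im[y0:y1,x0:x1,::-1],None,fx=s,fy=s,interpolation=cv2.INTER_CUBIC)
    cv2.imwrite(f'pics/{tag}_raw.png',big)
    nn=np.r_[AX,0]-.21*YC
    V=nn-.0254*YC
    def dr(P,col,closed=False):
        q=((proj(m,P)-[x0,y0]+.5)*s-.5)
        cv2.polylines(big,[np.int32(np.round(q*8))],closed,col,1,cv2.LINE_AA,3)
    vv=np.array([V-.03*XC+.03*np.tan(np.pi/6)*YC,V,V+.03*XC+.03*np.tan(np.pi/6)*YC])
    dr(vv+[0,0,.058],(255,0,255))
    for x,col in ((0,(0,255,0)),(.005,(0,0,255))):
        c=nn+x*XC+abs(x)*.577*YC
        for z,rr in ((.157,.013),(.122,.022),(.012,.022)): dr(circ(c,z,rr),col,True)
    cv2.imwrite(f'pics/{tag}.png',big)
t=sys.argv[1]
ov('top',(165,245,305,370),8,'ovt'+t); ov('scene',(245,340,265,345),7,'ovs'+t)
E
python3 ov.py 1
```

```text
(no output)
```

View pics/ovt1.png

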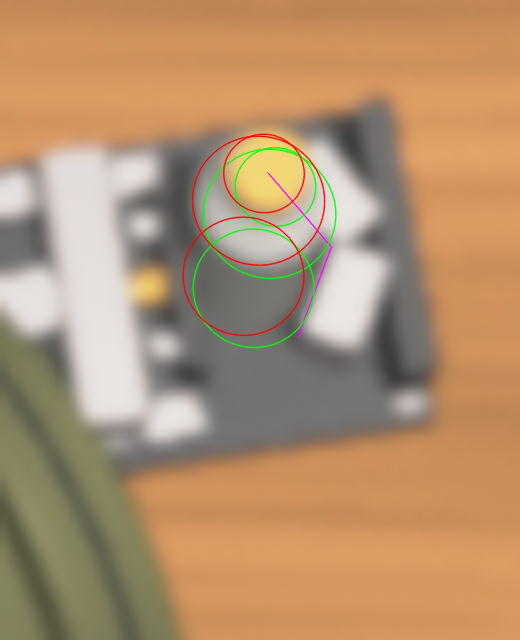

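View pics/ovs1.png

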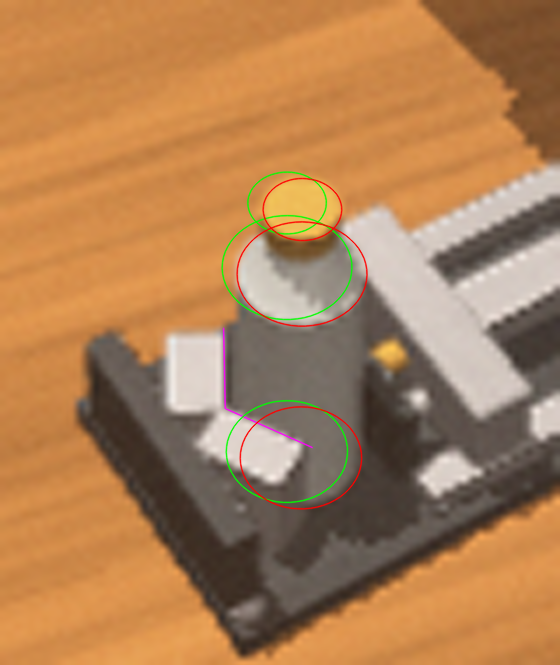

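```bash
python3 -c "
from h import *
wind(7.4,-.12)"
```

```text
clk 19.23 th 7.442 rad 0.0698 z 0.1580 Ft -14.01 Fr 0.70 Fz 9.45 open 26.83 [-0.21  0.82 -0.46  1.71  0.5   0.75 -0.73]
[-0.0251  0.0122  0.0004]
[-0.0484  0.0278  0.0008]
[-0.0695  0.0461  0.0012]
[-0.0884  0.0668  0.0016]
[-0.1046  0.0896  0.002 ]
[ 0.0019  0.0044 -0.0002]
```

Request:
play_rows(deltas=[[[1, -0.025, 0.012, -0.002, 0.002, 0.004, 0], [1, -0.048, 0.028, -0.002, 0.002, 0.004, 0], [1, -0.07, 0.046, -0.001, 0.002, 0.004, 0], [1, -0.088, 0.067, -0.001, 0.002, 0.004, 0], [1, -0.105, 0.09, 0, 0.002, 0.004, 0]]])

```text
clock: 19.85
tool_pos: [0.5327, 0.196, 0.1583]
eef_rot: [0.996, 0.093, 0.001, -0.004]
contact_force: [6.1, 7.9, -12.4]
opening: 0.311
```

```bash
python3 -c "
from h import *
log(6.9);print(row([.531,.189,.158],QD))"; python3 ov.py 2
```

```text
clk 19.85 th 6.897 rad 0.0700 z 0.1583 Ft 9.74 Fr -2.29 Fz -12.37 open 27.33 [-0.17  0.78 -0.45  1.83  0.52  0.65 -0.74]
(array([-0.01  ,  0.0218,  0.0008]), array([-0.0022, -0.0011,  0.0004]))
```

View pics/ovs2.png

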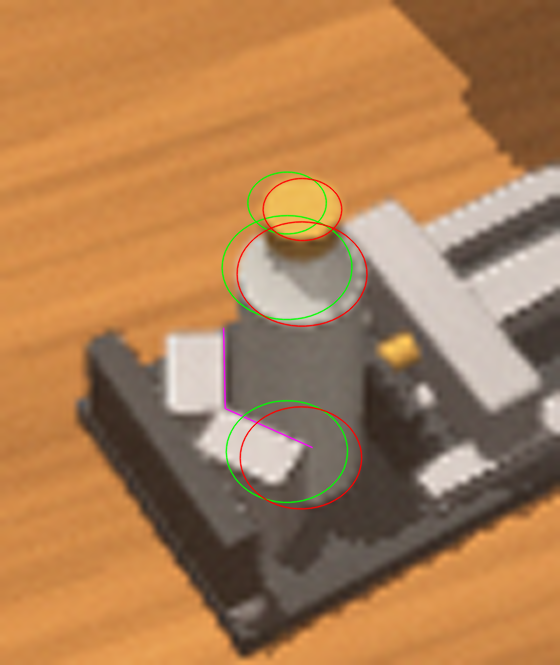

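Request:
play_rows(deltas=[[[1, 0, 0, 0.002, 0, 0, 0], [0, 0, 0, 0, 0, 0, 0], [-1, 0, 0, 0, 0, 0, 0], [-1, 0, 0, 0, 0, 0, 0], [-1, 0, 0, -0.03, -0.002, -0.001, 0]]], force=30)

```text
clock: 20.58
tool_pos: [0.5313, 0.1932, 0.1671]
eef_rot: [0.996, 0.092, -0.002, 0.002]
contact_force: [-0.2, -0.0, 0.3]
opening: 0.737
```

Request:
play_rows(deltas=[[[-1, 0, 0, -0.15, 0, 0, 0], [-1, 0, 0, -0.3, 0, 0, 0], [-1, 0, 0, -0.34, 0, 0, 0]]])

```text
clock: 20.95
tool_pos: [0.5328, 0.1948, 0.2724]
eef_rot: [0.996, 0.092, 0.001, 0.001]
contact_force: [0.8, -1.0, -0.8]
opening: 0.995
```

```bash
python3 -c "
from h import *
s=get_state();print(s['tool_pos'],s['contact_force'],s['opening'])
n=np.r_[AX,0]-.21*YC
c=n+.0045*XC+.0028*YC; print(c, row([c[0],c[1],.26],QD))"
```

```text
[0.53283119 0.19475233 0.27240338] [ 0.83482185 -1.04231225 -0.78031497] 0.9946624282946441
[ 0.63894522 -0.0359349   0.        ] (array([0.2063, 0.8208, 0.0434]), array([ 0.0007, -0.0003, -0.    ]))
```

Request:
play_rows(deltas=[[[-1, 0.04, 0.16, 0, 0, 0, 0], [-1, 0.09, 0.36, 0, 0, 0, 0], [-1, 0.14, 0.55, 0, 0, 0, 0], [-1, 0.19, 0.75, 0.02, 0, 0, 0], [-1, 0.206, 0.82, 0.04, 0, 0, 0]]])

```text
clock: 21.58
tool_pos: [0.6393, -0.0416, 0.2595]
eef_rot: [0.996, 0.089, -0.0, 0.003]
contact_force: [-0.6, 1.0, -0.6]
opening: 1.001
```

Request:
play_rows(deltas=[[[-1, 0, 0, 0, 0, 0, 0], [-1, 0, 0, 0, 0, 0, 0]]])

```text
clock: 21.82
tool_pos: [0.6386, -0.0394, 0.2593]
eef_rot: [0.996, 0.09, -0.001, 0.002]
contact_force: [0.8, 1.0, -0.1]
opening: 0.999
```

```bash
python3 - <<'E'
from h import *
s=get_state();print(s["clock"],s["tool_pos"],s["eef_rot"])
m=vision.camera_model("wrist");im=vision.snapshot("wrist")
n=np.r_[AX,0]-.21*YC
bg=im[:,:,::-1].copy()
cv2.imwrite("pics/w12.png",bg[100:340,160:480].repeat(2,0).repeat(2,1))
print(proj(m,[n+[0,0,.157],n+[0,0,.122],n-.0254*YC+[0,0,.058],n-.01*YC+.05*XC+[0,0,.058],n-.01*YC-.05*XC+[0,0,.058]]))
import pickle;pickle.dump(m,open("w12.pkl","wb"))
E
```

```text
21.825 [ 0.63856752 -0.0393978   0.2593445 ] [ 9.95925813e-01  9.01518806e-02 -9.08513908e-04  1.89402280e-03]
[[312.44493004 243.98949196]
 [313.23911247 227.84002221]
 [314.50797291 233.08512867]
 [368.94161704 216.94106926]
 [259.89029427 217.36453504]]
```

View pics/w12.png

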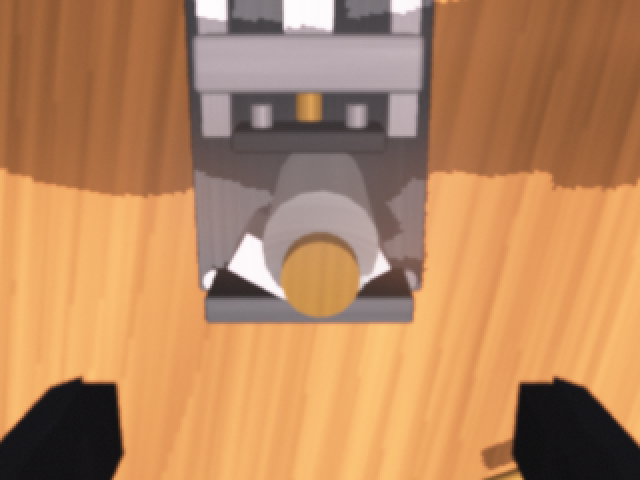

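```bash
python3 - <<'E'
from h import *
import pickle;m=pickle.load(open("w12.pkl","rb"))
n=np.r_[AX,0]-.21*YC
p=at_z(m,(320,237.5),.157);print(p,(p-n)@XC,(p-n)@YC)
p=at_z(m,(320,216.),.122);print(p,(p-n)@XC,(p-n)@YC)
for u in ((262.5,261),(366.5,261)):
  p=at_z(m,u,.012);print((p-n)@XC,(p-n)@YC)
  p=at_z(m,u,.058);print((p-n)@XC,(p-n)@YC)
c=n+.0045*XC+.003*YC
print(c,row([c[0],c[1],.1175],QD))
E
```

```text
[ 0.63909143 -0.03419915  0.157     ] 0.0049630695327326085 0.004479214563469894
[ 0.63833141 -0.02961645  0.122     ] 0.00505918632582721 0.009123507529382536
-0.057567527351853436 -0.07251465149706957
-0.049909928450286856 -0.053302735628190434
0.05567472985131008 -0.07292846851982845
0.04939970459141626 -0.05366563917401844
[ 0.63890842 -0.03573831  0.        ] (array([ 0.0032, -0.0114,  0.474 ]), array([ 0.0011,  0.0005, -0.0011]))
```

```bash
python3 - <<'E'
from h import *
m=vision.camera_model("wrist");s=get_state();T=s["tool_pos"];Rt=R.from_quat(s["eef_rot"])
for dx in (0,.0045):
  for dz in (-.040,-.005,.10): print(dx,dz,proj(m,[T+Rt.apply([dx,0,dz])]))
E
```

```text
0 -0.04 [[316.48202785 409.39202609]]
0 -0.005 [[316.87859043 341.02471991]]
0 0.1 [[317.43378712 246.46160497]]
0.0045 -0.04 [[331.6165028  409.37349354]]
0.0045 -0.005 [[328.58712222 341.0170412 ]]
0.0045 0.1 [[324.35782096 246.46051683]]
```

```bash
python3 -c "
import cv2
a=cv2.imread('pics/w3.png');cv2.imwrite('pics/w3c.png',cv2.resize(a[200:460,200:440],None,fx=2.3,fy=2.3))"
```

```text
(no output)
```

View pics/w3c.png

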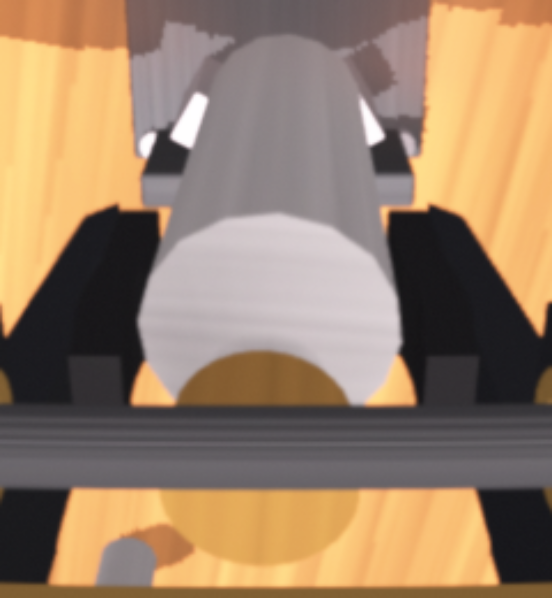

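```bash
python3 - <<'E'
from h import *
n=np.r_[AX,0]-.21*YC;c=n+.005*XC+.0035*YC
print(c,row([c[0],c[1],.1175],QD))
E
```

```text
[ 0.63930789 -0.03515485  0.        ] (array([ 0.0048, -0.0131,  0.474 ]), array([ 0.0011,  0.0005, -0.0011]))
```

Request:
play_rows(deltas=[[[-1, 0.005, -0.013, 0.13, 0.001, 0, -0.001], [-1, 0.005, -0.013, 0.28, 0.001, 0, -0.001], [-1, 0.005, -0.013, 0.4, 0.001, 0, -0.001], [-1, 0.005, -0.013, 0.47, 0.001, 0, -0.001], [-1, 0.005, -0.013, 0.474, 0.001, 0, -0.001]]])

```text
clock: 22.5
tool_pos: [0.6381, -0.0329, 0.1165]
eef_rot: [0.996, 0.094, -0.002, -0.0]
contact_force: [0.9, 0.6, 0.7]
opening: 1.0
```

```bash
python3 - <<'E'
from h import *
s=get_state();print(s["tool_pos"],s["contact_force"])
n=np.r_[AX,0]-.21*YC;c=n+.005*XC+.0035*YC
print(c,row([c[0],c[1],.1175],QD))
E
```

```text
[ 0.63805675 -0.03287268  0.11653341] [0.93409171 0.55064867 0.70785125]
[ 0.63930789 -0.03515485  0.        ] (array([ 0.0027,  0.0082, -0.0032]), array([-0.0004,  0.0014,  0.001 ]))
```

Correct the position and check with a wrist view before closing.

Request:
play_rows(deltas=[[[-1, 0.003, 0.008, -0.003, 0, 0.001, 0.001], [-1, 0.003, 0.008, -0.003, 0, 0.001, 0.001], [-1, 0.003, 0.008, -0.003, 0, 0.001, 0.001]]])

```text
clock: 22.88
tool_pos: [0.6399, -0.035, 0.1185]
eef_rot: [0.996, 0.092, 0.0, -0.0]
contact_force: [-0.4, 0.3, 1.1]
opening: 0.999
```

```bash
python3 - <<'E'
from h import *
s=get_state();print(s["tool_pos"],s["contact_force"])
n=np.r_[AX,0]-.21*YC;c=n+.005*XC+.0035*YC
print(row([c[0],c[1],.1175],QD))
m=vision.camera_model("wrist");im=vision.snapshot("wrist")
cv2.imwrite("pics/w13.png",cv2.resize(im[200:460,200:440,::-1],None,fx=2.3,fy=2.3))
T=s["tool_pos"];Rt=R.from_quat(s["eef_rot"])
for dz in (-.040,-.005,.10): print((proj(m,[T+Rt.apply([0,0,dz])])-200)*2.3)
E
```

```text
[ 0.63992564 -0.03497901  0.11846798] [-0.43265931  0.26472353  1.07396999]
(array([-0.0021,  0.0002,  0.0032]), array([-0.0003, -0.0002, -0.0001]))
[[267.89565135 481.70259291]]
[[268.80883607 324.4254225 ]]
[[270.08730009 106.89818806]]
```

View pics/w13.png

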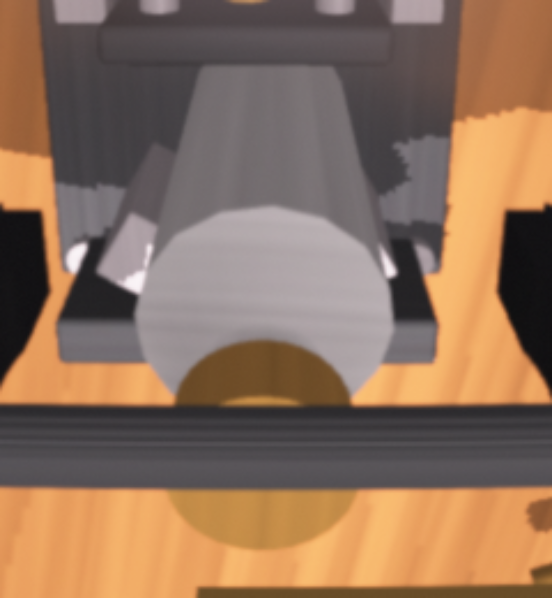

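Request:
play_rows(deltas=[[[0, -0.002, 0, 0.002, 0, 0, 0], [0.3, -0.002, 0, 0.002, 0, 0, 0], [1, -0.002, 0, 0.002, 0, 0, 0], [1, -0.002, 0, 0.002, 0, 0, 0], [1, -0.002, 0, 0.002, 0, 0, 0]]], force=30)

```text
clock: 23.55
tool_pos: [0.639, -0.0351, 0.1176]
eef_rot: [0.996, 0.092, -0.0, -0.0]
contact_force: [0.5, 0.2, -0.0]
opening: 0.494
```

Request:
play_rows(deltas=[[[1, 0, 0, -0.005, 0, 0, 0], [1, 0, 0, -0.02, 0, 0, 0], [1, 0, 0, -0.03, 0, 0, 0], [1, 0, 0, -0.03, 0, 0, 0]]])

```text
clock: 24.05
tool_pos: [0.6391, -0.0351, 0.1269]
eef_rot: [0.996, 0.092, 0.0, -0.001]
contact_force: [0.2, -0.7, -3.7]
opening: 0.491
```

```bash
python3 - <<'E'
from h import *
s=get_state();print(s["clock"],s["tool_pos"],s["contact_force"],s["opening"]*88)
n=np.r_[AX,0]-.21*YC;c=n+.008*YC
d=s["tool_pos"]-n;print(d@XC,d@YC);print(row([c[0],c[1],s["tool_pos"][2]],QD))
m=vision.camera_model("wrist");im=vision.snapshot("wrist")
cv2.imwrite("pics/w14.png",cv2.resize(im[200:460,200:440,::-1],None,fx=2.3,fy=2.3))
E
```

```text
24.05 [ 0.63913093 -0.03506739  0.12687221] [ 0.20843554 -0.66818423 -3.67273676] 43.236660126672575
0.00484215214007867 0.003618526893883834
(array([-0.0161, -0.0146,  0.    ]), array([-0.0003, -0.    , -0.0001]))
```

View pics/w14.png

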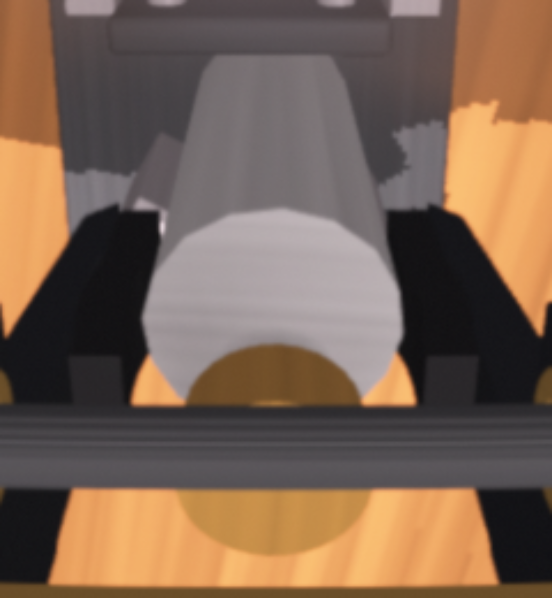

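Request:
play_rows(deltas=[[[1, -0.008, 0.002, 0, 0, 0, 0], [1, -0.016, 0.005, 0, 0, 0, 0], [1, -0.016, 0.006, 0, 0, 0, 0], [1, -0.016, 0.006, 0, 0, 0, 0]]])

```text
clock: 24.6
tool_pos: [0.6347, -0.0379, 0.1267]
eef_rot: [0.996, 0.092, -0.0, -0.0]
contact_force: [0.7, 0.4, -3.7]
opening: 0.496
```

```bash
python3 - <<'E'
from h import *
s=get_state();print(s["clock"],s["tool_pos"],s["contact_force"],s["opening"]*88)
n=np.r_[AX,0]-.21*YC;c=n+.0017*YC
d=s["tool_pos"]-n;print(d@XC,d@YC);print(row([c[0],c[1],.1175],QD))
E
```

```text
24.6 [ 0.63468922 -0.0378878   0.12670888] [ 0.72356258  0.40958538 -3.68478668] 43.656882575328765
-4.264552526515617e-05 0.0016634761416541618
(array([ 0.0001, -0.0001,  0.0307]), array([-0.0003,  0.    , -0.0001]))
```

Request:
play_rows(deltas=[[[1, 0, 0, 0.012, 0, 0, 0], [1, 0, 0, 0.022, 0, 0, 0], [1, 0, 0, 0.028, 0, 0, 0], [1, 0, 0, 0.031, 0, 0, 0], [1, 0, 0, 0.032, 0, 0, 0]]])

```text
clock: 25.22
tool_pos: [0.6345, -0.0378, 0.1176]
eef_rot: [0.996, 0.092, -0.0, -0.0]
contact_force: [-2.5, -1.1, 3.5]
opening: 0.491
```

```bash
python3 - <<'E'
from h import *
s=get_state();print(s["clock"],s["tool_pos"],s["contact_force"],s["opening"]*88)
n=np.r_[AX,0]-.21*YC;c=n+.0017*YC
d=s["tool_pos"]-n;print(d@XC,d@YC);print(row([c[0],c[1],.1175],QD))
E
```

```text
25.225 [ 0.63452146 -0.03778862  0.11755373] [-2.49685755 -1.12840074  3.49699102] 43.24113023273645
-0.00018929455447846573 0.0017918336072268496
(array([0.0006, 0.0003, 0.0002]), array([-0.0003,  0.0001, -0.0001]))
```

Seated (x≈0). Release and rise.

Request:
play_rows(deltas=[[[0, 0, 0, 0, 0, 0, 0], [-0.3, 0, 0, 0, 0, 0, 0], [-1, 0, 0, 0, 0, 0, 0], [-1, 0, 0, 0, 0, 0, 0], [-1, 0, 0, -0.05, 0, 0, 0]]])

```text
clock: 25.85
tool_pos: [0.6338, -0.038, 0.1321]
eef_rot: [0.996, 0.092, -0.001, -0.0]
contact_force: [0.2, -0.5, -0.0]
opening: 0.928
```

Request:
play_rows(deltas=[[[-1, 0, 0, -0.08, 0, 0, 0], [-1, 0, 0, -0.22, 0, 0, 0], [-1, 0, 0, -0.36, 0, 0, 0], [-1, 0, 0, -0.41, 0, 0, 0]]])

```text
clock: 26.35
tool_pos: [0.6355, -0.0375, 0.2588]
eef_rot: [0.996, 0.092, 0.002, -0.0]
contact_force: [-0.8, -0.2, -0.9]
opening: 1.003
```

```bash
python3 - <<'E'
from h import *
s=get_state();print(s["clock"],s["tool_pos"],s["contact_force"])
m=vision.camera_model("wrist");im=vision.snapshot("wrist")
n=np.r_[AX,0]-.21*YC
cv2.imwrite("pics/w15.png",im[100:340,160:480,::-1].repeat(2,0).repeat(2,1))
print((proj(m,[n+[0,0,.157],n+[0,0,.122],n-.0254*YC+[0,0,.058]])-[160,100])*2)
a=6.897;p=AX+.07*(-np.cos(a)*XC[:2]+np.sin(a)*YC[:2]);print(p,row([p[0],p[1],.262],QD))
E
```

```text
26.35 [ 0.63553521 -0.03753005  0.25883055] [-0.79988445 -0.15050169 -0.94004886]
[[311.32916433 296.52293241]
 [311.65751019 263.6244625 ]
 [312.21879252 273.14003327]]
[0.53273667 0.19600292] (array([-0.1944, -0.8286, -0.0097]), array([-0.0001, -0.0011, -0.0001]))
```

View pics/w15.png

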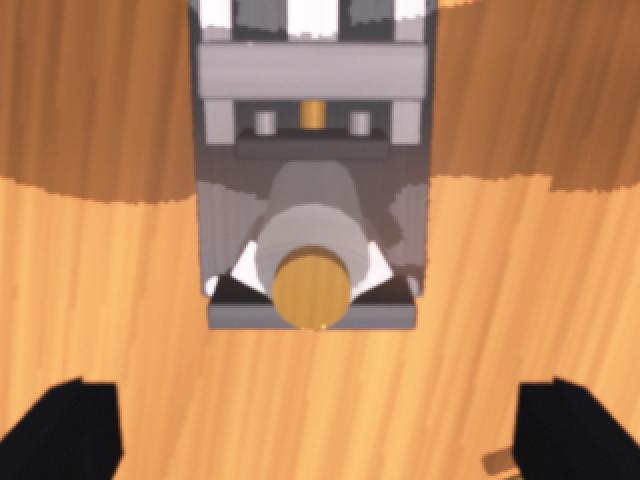

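Request:
play_rows(deltas=[[[-1, -0.04, -0.17, 0, 0, 0, 0], [-1, -0.09, -0.37, 0, 0, 0, 0], [-1, -0.14, -0.57, -0.01, 0, 0, 0], [-1, -0.185, -0.77, -0.01, 0, 0, 0], [-1, -0.194, -0.829, -0.01, 0, 0, 0]]])

```text
clock: 27.02
tool_pos: [0.5299, 0.2007, 0.2616]
eef_rot: [0.995, 0.096, 0.001, -0.001]
contact_force: [0.1, -0.2, -0.1]
opening: 1.002
```

Request:
play_rows(deltas=[[[-1, 0, 0, 0, 0, 0, 0], [-1, 0, 0, 0, 0, 0, 0]]])

```text
clock: 27.28
tool_pos: [0.5304, 0.1987, 0.2609]
eef_rot: [0.996, 0.095, 0.0, -0.0]
contact_force: [0.7, -0.7, -1.1]
opening: 0.998
```

```bash
python3 - <<'E'
from h import *
s=get_state();print(s["clock"],s["tool_pos"])
print(row([.5327,.196,.158],QD))
m=vision.camera_model("wrist");im=vision.snapshot("wrist");cv2.imwrite("pics/w16.png",im[:,:,::-1]);print(proj(m,[.5327,.196,.193]))
E
```

```text
27.275 [0.53044316 0.19865634 0.26094806]
(array([0.0056, 0.0104, 0.3432]), array([-0.0002, -0.0001,  0.0015]))
[[320.26172423 271.02692262]]
```

View pics/w16.png

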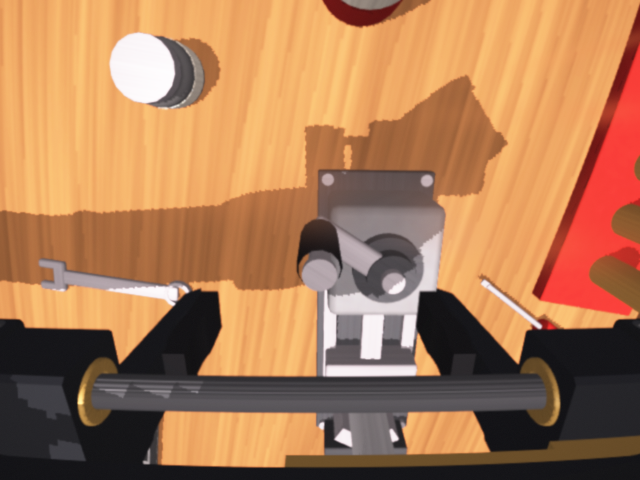

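Request:
play_rows(deltas=[[[-1, 0.005, 0.009, 0.08, 0, 0, 0.001], [-1, 0.006, 0.01, 0.18, 0, 0, 0.001], [-1, 0.006, 0.01, 0.28, 0, 0, 0.001], [-1, 0.006, 0.01, 0.335, 0, 0, 0.001], [-1, 0.006, 0.01, 0.34, 0, 0, 0.001]]])

```text
clock: 27.95
tool_pos: [0.5332, 0.1945, 0.1582]
eef_rot: [0.996, 0.092, -0.0, 0.0]
contact_force: [-0.1, 0.1, -0.8]
opening: 1.001
```

```bash
python3 - <<'E'
from h import *
s=get_state();print(s["clock"],s["tool_pos"],s["contact_force"])
print(row([.5327,.196,.1585],QD))
E
```

```text
27.95 [0.53315022 0.19449361 0.15815136] [-0.08897343  0.145935   -0.79741874]
(array([-0.0006, -0.0052, -0.0012]), array([ 0.0001,  0.0003, -0.0003]))
```

Request:
play_rows(deltas=[[[0, -0.001, -0.005, -0.001, 0, 0, 0], [0.5, -0.001, -0.005, -0.001, 0, 0, 0], [1, -0.001, -0.005, -0.001, 0, 0, 0], [1, -0.001, -0.005, -0.001, 0, 0, 0], [1, -0.001, -0.005, -0.001, 0, 0, 0]]], force=50)

```text
clock: 28.58
tool_pos: [0.5326, 0.1959, 0.1586]
eef_rot: [0.996, 0.092, -0.0, 0.0]
contact_force: [0.3, 0.7, -0.0]
opening: 0.456
```

Request:
play_rows(deltas=[[[1, 0, 0, 0, 0, 0, 0], [1, 0, 0, 0, 0, 0, 0]]])

```text
clock: 28.82
tool_pos: [0.5316, 0.1956, 0.1585]
eef_rot: [0.996, 0.092, -0.001, 0.001]
contact_force: [-3.7, -0.6, 2.0]
opening: 0.304
```

```bash
python3 -c "
from h import *
wind(6.9,.07)"
```

```text
clk 28.82 th 6.885 rad 0.0709 z 0.1585 Ft -2.06 Fr 3.15 Fz 2.01 open 26.72 [-0.17  0.78 -0.45  1.82  0.52  0.66 -0.75]
[ 0.0123 -0.0114  0.0017]
[ 0.0229 -0.0238  0.0017]
[ 0.0343 -0.0355  0.0016]
[ 0.0465 -0.0463  0.0016]
[ 0.0595 -0.0562  0.0015]
[ 0.0003  0.0009 -0.0002]
```

Request:
play_rows(deltas=[[[1, 0.011, -0.012, 0, 0, 0.001, 0], [1, 0.022, -0.024, -0.001, 0.001, 0.002, 0], [1, 0.034, -0.036, -0.002, 0.002, 0.003, 0], [1, 0.046, -0.047, -0.003, 0.002, 0.003, 0], [1, 0.059, -0.057, -0.004, 0.002, 0.003, 0]]])

```text
clock: 29.45
tool_pos: [0.5418, 0.2126, 0.1586]
eef_rot: [0.996, 0.092, -0.002, 0.0]
contact_force: [-8.9, -4.6, 3.5]
opening: 0.301
```

```bash
python3 -c "
from h import *
wind(7.2,.05)"
```

```text
clk 29.45 th 7.165 rad 0.0712 z 0.1586 Ft -9.24 Fr 3.90 Fz 3.49 open 26.52 [-0.19  0.8  -0.45  1.78  0.51  0.69 -0.75]
[ 0.0118 -0.0041  0.0018]
[ 0.0213 -0.0108  0.0018]
[ 0.0311 -0.0171  0.0018]
[ 0.0413 -0.0228  0.0017]
[ 0.0517 -0.028   0.0017]
[ 0.0001  0.0011 -0.0003]
```

Request:
play_rows(deltas=[[[1, 0.01, -0.006, 0, 0, 0.001, 0], [1, 0.02, -0.013, 0, 0, 0.001, 0], [1, 0.03, -0.019, -0.001, 0, 0.001, 0], [1, 0.04, -0.024, -0.001, 0, 0.001, 0], [1, 0.051, -0.029, -0.001, 0, 0.001, 0]]])

```text
clock: 30.08
tool_pos: [0.5517, 0.2225, 0.1585]
eef_rot: [0.996, 0.092, -0.004, 0.002]
contact_force: [-10.3, -3.0, 6.7]
opening: 0.306
```

```bash
python3 -c "
from h import *
wind(7.3,.05)"
```

```text
clk 30.07 th 7.362 rad 0.0713 z 0.1585 Ft -9.90 Fr 4.07 Fz 6.69 open 26.97 [-0.2   0.81 -0.46  1.73  0.51  0.73 -0.74]
[ 0.0125 -0.0013  0.0016]
[ 0.0232 -0.0061  0.0015]
[ 0.0341 -0.0102  0.0014]
[ 0.0452 -0.0139  0.0013]
[ 0.0564 -0.017   0.0012]
[ 0.0011  0.0025 -0.0001]
```

Request:
play_rows(deltas=[[[1, 0.011, -0.004, -0.001, 0.001, 0.001, 0], [1, 0.022, -0.008, -0.002, 0.001, 0.002, 0], [1, 0.033, -0.012, -0.003, 0.001, 0.002, 0], [1, 0.044, -0.016, -0.003, 0.001, 0.002, 0], [1, 0.056, -0.019, -0.003, 0.001, 0.002, 0]]])

```text
clock: 30.7
tool_pos: [0.5625, 0.2298, 0.1585]
eef_rot: [0.996, 0.093, -0.006, 0.002]
contact_force: [-12.1, -3.6, 7.6]
opening: 0.305
```

```bash
python3 -c "
from h import *
wind(7.5,.04)"
```

```text
clk 30.70 th 7.544 rad 0.0715 z 0.1585 Ft -12.34 Fr 2.58 Fz 7.58 open 26.81 [-0.21  0.83 -0.46  1.69  0.5   0.76 -0.73]
[0.0105 0.002  0.0016]
[ 0.0195 -0.0003  0.0015]
[ 0.0286 -0.0022  0.0014]
[ 0.0378 -0.0038  0.0013]
[ 0.0471 -0.005   0.0012]
[0.0011 0.0036 0.0003]
```

```bash
python3 -c "
from h import *
log(7.5)";python3 ov.py 3;python3 -c "
from h import *
log(7.5)"
```

```text
clk 30.70 th 7.544 rad 0.0715 z 0.1585 Ft -12.34 Fr 2.58 Fz 7.58 open 26.81 [-0.21  0.83 -0.46  1.69  0.5   0.76 -0.73]
clk 30.80 th 7.556 rad 0.0715 z 0.1585 Ft -9.82 Fr 1.70 Fz 4.59 open 27.11 [-0.21  0.83 -0.46  1.69  0.5   0.76 -0.73]
```

View pics/ovs3.png

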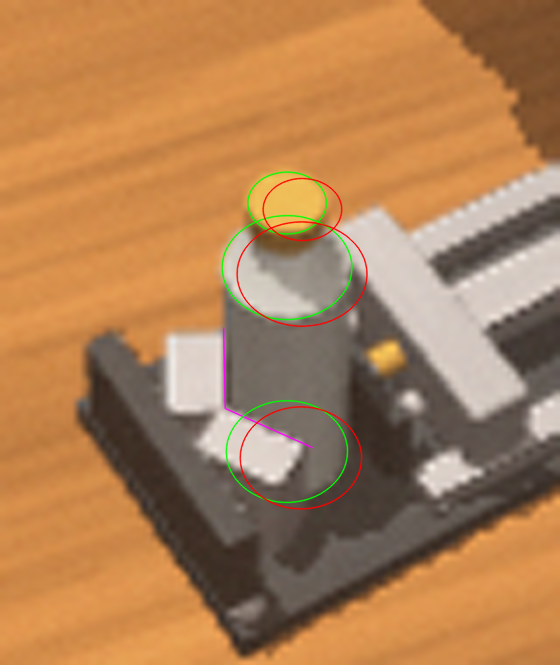

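Request:
play_rows(deltas=[[[1, 0.009, -0.001, -0.001, 0.001, 0.002, 0], [1, 0.018, -0.003, -0.002, 0.001, 0.003, 0], [1, 0.027, -0.004, -0.002, 0.001, 0.003, 0], [1, 0.036, -0.005, -0.002, 0.001, 0.003, 0]]])

```text
clock: 31.3
tool_pos: [0.5681, 0.2326, 0.1585]
eef_rot: [0.996, 0.094, -0.006, 0.002]
contact_force: [-12.8, -4.3, 9.5]
opening: 0.303
```

```bash
python3 -c "
from h import *
wind(7.6,.04)"
```

```text
clk 31.30 th 7.632 rad 0.0715 z 0.1585 Ft -13.51 Fr 1.12 Fz 9.49 open 26.65 [-0.21  0.84 -0.47  1.67  0.5   0.77 -0.72]
[0.0102 0.003  0.0015]
[0.0195 0.0015 0.0014]
[0.0287 0.0004 0.0012]
[ 0.038  -0.0003  0.0011]
[ 0.0474 -0.0007  0.001 ]
[0.0008 0.0037 0.0008]
```

Request:
play_rows(deltas=[[[1, 0.01, 0, -0.002, 0.001, 0.002, 0.001], [1, 0.02, -0.001, -0.003, 0.001, 0.003, 0.001], [1, 0.03, -0.001, -0.003, 0.001, 0.003, 0.001], [1, 0.036, -0.001, -0.003, 0.001, 0.003, 0.001]]])

```text
clock: 31.8
tool_pos: [0.5726, 0.2343, 0.1585]
eef_rot: [0.996, 0.093, -0.007, 0.001]
contact_force: [-15.3, -2.6, 8.7]
opening: 0.302
```

```bash
python3 -c "
from h import *
wind(7.6,.04)"
```

```text
clk 31.80 th 7.699 rad 0.0715 z 0.1585 Ft -15.29 Fr 2.69 Fz 8.69 open 26.59 [-0.21  0.84 -0.47  1.65  0.49  0.78 -0.71]
[0.01   0.0037 0.0015]
[0.0193 0.0028 0.0013]
[0.0286 0.0023 0.0012]
[0.038  0.0022 0.0011]
[0.0473 0.0024 0.0009]
[0.0005 0.0045 0.0005]
```

Request:
play_rows(deltas=[[[1, 0.01, 0.001, -0.002, 0, 0.002, 0], [1, 0.022, 0.001, -0.003, 0, 0.003, 0], [1, 0.022, 0.001, -0.003, 0, 0.003, 0]]])

```text
clock: 32.17
tool_pos: [0.5735, 0.2347, 0.1585]
eef_rot: [0.996, 0.094, -0.008, 0.003]
contact_force: [-14.6, -2.6, 7.1]
opening: 0.307
```

```bash
python3 -c "
from h import *
wind(7.6,.04)"
```

```text
clk 32.17 th 7.713 rad 0.0715 z 0.1585 Ft -14.67 Fr 2.17 Fz 7.07 open 27.05 [-0.21  0.84 -0.47  1.64  0.49  0.79 -0.71]
[0.01   0.004  0.0015]
[0.0193 0.0033 0.0014]
[0.0286 0.0029 0.0012]
[0.038  0.0029 0.0011]
[0.0473 0.0033 0.0009]
[0.0012 0.0051 0.0012]
```

Request:
play_rows(deltas=[[[1, 0, 0, -0.001, 0, 0, 0], [0.3, 0, 0, -0.001, 0, 0, 0], [-1, 0, 0, -0.001, 0, 0, 0], [-1, 0, 0, -0.001, 0, 0, 0], [-1, 0, 0, -0.001, 0, 0, 0]]])

```text
clock: 32.8
tool_pos: [0.5738, 0.2347, 0.1588]
eef_rot: [0.996, 0.094, -0.008, 0.003]
contact_force: [0.1, -0.0, -0.7]
opening: 0.665
```

Request:
play_rows(deltas=[[[-1, 0, 0, -0.05, 0, 0, 0], [-1, 0, 0, -0.2, 0, 0, 0], [-1, 0, 0, -0.35, 0, 0, 0], [-1, 0, 0, -0.4, 0, 0, 0]]])

```text
clock: 33.3
tool_pos: [0.5767, 0.2367, 0.2828]
eef_rot: [0.996, 0.094, -0.005, 0.001]
contact_force: [-0.4, 0.4, -0.5]
opening: 1.001
```

```bash
python3 -c "
from h import *
s=get_state();print(s['clock'],s['tool_pos'],s['contact_force'],s['opening'])
m=vision.camera_model('wrist');im=vision.snapshot('wrist');cv2.imwrite('pics/w17.png',im[:,:,::-1])
for a in (7.65,7.7,7.75): print(proj(m,[*(AX+.07*(-np.cos(a)*XC[:2]+np.sin(a)*YC[:2])),.193]),proj(m,[*AX,.127]))
"; python3 ov.py 4
```

```text
33.3 [0.57673512 0.23667918 0.28278701] [-0.42869874  0.38326392 -0.47121351] 1.0011323380847308
[[306.52507821 257.30848972]] [[326.7104971  302.83523919]]
[[312.01187515 256.42280179]] [[326.7104971  302.83523919]]
[[317.55218145 255.79182556]] [[326.7104971  302.83523919]]
```

View pics/w17.png

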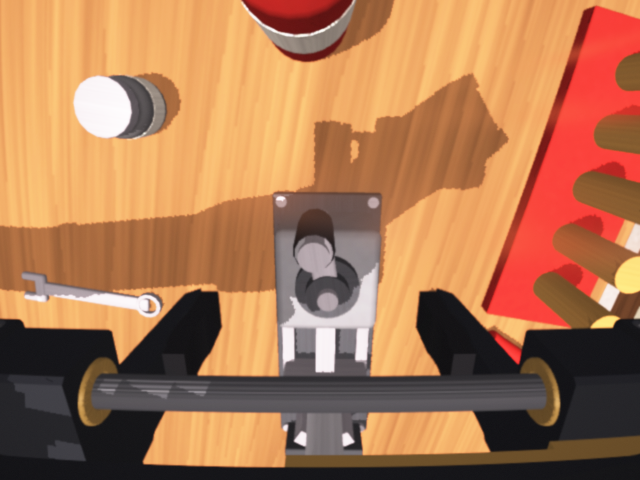

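View pics/ovs4.png

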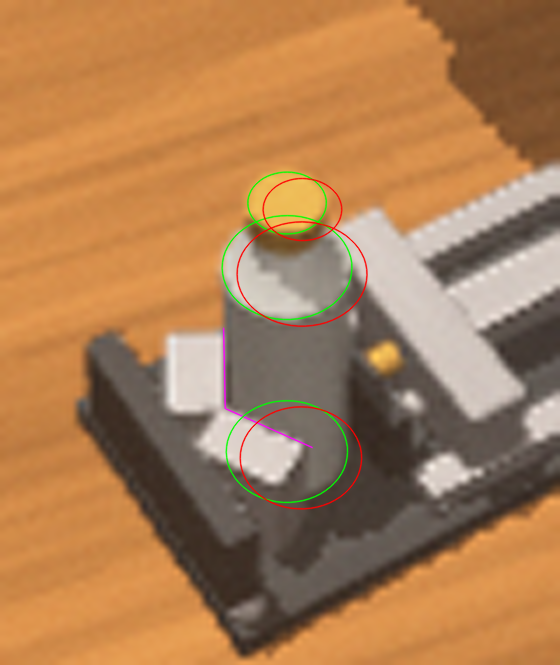

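```bash
python3 -c "
from h import *
im=vision.snapshot('scene')[:,:,::-1];a=cv2.imread('pics/scene0.png')
for n,(y0,y1,x0,x1) in dict(slim=(308,352,168,198),ext=(145,250,418,466),jar=(185,215,362,390)).items():
    print(n,np.abs(im[y0:y1,x0:x1].astype(int)-a[y0:y1,x0:x1]).mean(), cv2.phaseCorrelate(np.float32(cv2.cvtColor(np.ascontiguousarray(a[y0:y1,x0:x1]),6)),np.float32(cv2.cvtColor(np.ascontiguousarray(im[y0:y1,x0:x1]),6))))
print(r.finish_job())"
```

```text
slim 8.507828282828283 ((0.06906984365746105, 0.6073047740916273), 0.863020696816621)
ext 21.07202380952381 ((0.10526377354068117, -0.28725205033716605), 0.4027412673573435)
jar 13.53888888888889 ((0.06994518769613656, -0.26944472858813384), 0.6402990097469754)
the job is handed in; nothing more can be done
None
```

The larger cartridge stands upright in the clamp, pressed home in the V, and the crank has been released with the clamp shut. I handed the job in after about 33 s. It took two tries at the clamping.

- **First try:** the cartridge had tilted about 2° in the gripper and landed about 5 mm off the slide's line. The pad wedged it against one side of the V, at roughly 35–40 N.
- **Correction:** holding the sleeve, I wound back about 0.55 rad and let go. I then re-seated the cartridge on the line, took the sleeve again and wound the clamp shut.
- **Clamping force:** the pad met the cartridge at about 7.46 rad and I stopped at about 7.71 rad. The drag at the sleeve rose from about 9.7 N to 14.7–15.3 N, which suggests 38–43 N. The extra angle suggests about 45 N, so I put it at about 45 N, give or take 6 N, and well under 80 N.
- **Final check of the clamp:** the pictures show the cartridge matching the home outline, the crank still at its angle after release, and the gripper open and clear above it.
- **Objects to leave alone:** comparing pictures, the slim cartridge, extinguisher and jar each appear shifted by 0.6 pixel or less. That match was weak for the extinguisher (0.40) and jar (0.64), probably because of shadows. I never took the tool near any of them.

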